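Put the guard back on a repaired sharpening machine

ROBOT

A 7-joint arm with a two-finger parallel gripper is mounted at the origin on the work surface. World frame = base frame: x ahead of the robot, y to its left, z up, the work surface at z = 0. Lengths are in m, angles in rad, forces in N, time in s.
With the tool pointing down it reaches from about 0.35 to 0.9 m from the base axis. Payload 8.1 kg.
Tool frame: the origin (TCP) lies on the centre line of the jaws, within the pads' length; the fingertips stand 14 mm ahead of it and the grasp point (between the pads) lies 5 mm behind it (arm.tip_reach is the distance from the TCP to the fingertips, in m); z points along the fingers, y is the direction in which the jaws open and shut (so a half turn about z gives the same grasp; the last joint's range is limited). The gripper opens to 92 mm and grips with 3 to 60 N. Pads are 19 mm wide; open, the fingers measure 130 mm over their backs; the gripper's body (75 mm by 190 mm) begins 47 mm behind the grasp point.
Start: joints at [1.224, 0.434, 0.025, 1.573, -0.012, 1.134, -0.075], TCP at [0.151, -0.607, 0.241] pointing down, gripper open.
Joint ranges: [-2.62, 2.62], [-0.44, 2.09], [-1.27, 1.32], [0.08, 2.57], [-1.32, 4.46], [0.12, 2], [-2.74, 2.74]. Speed limits (rad/s): [2.22, 2.22, 3.01, 3.01, 3.14, 3.14, 3.14].

INTERFACE

Orientations are given as a rotation vector (axis times angle).
In Python, from cell import sensors, vision, arm, nets gives the robot as it stands.
- The arm moves only by the shell command python3 -m handwheel 'ROWS' [FORCE]. ROWS is JSON, a list of rows, each an object of numbers: "tx", "ty", "tz": the shift along the tool's x, y, z in cm; "wx", "wy", "wz": the turn, a rotation vector about the tool's x, y, z in degrees; "claw": the opening, from 0 (shut) to 1 (fully open). A call has 1 to 12 rows; each row is the pose to reach, as a shift and turn from the pose commanded when the call began, along the tool's axes at that moment; what a row does not reach only later rows make up. A row lasts 1/12 s, in which the tool goes at most 41.7 mm and 7.16 degrees, less where a joint would pass 70% of its speed; a pose out of reach is approached as far as the arm can. A call with a gripper value outside its range is refused whole. The fingers move at their own pace and stop on an object; FORCE is the grip in N (left out, the last holds). Time passes only in rows, so rows that repeat a pose let the fingers close. It gives the time, the measured TCP pose, the force and the opening at its end, in the units of the state.
- sensors.observe(): the state, without advancing time (a new reading comes with each control period).
- vision.get_image(name): name is "side" or "top" or "wrist"; returns (picture, depth): 480x640x3 uint8, blue, green, red; 480x640 float32, m along the optical axis (not along the pixel's ray), 0 where there is no reading.
- vision.camera_model(name): a dict with "K" (3x3 intrinsics, pixels), "k1" (the pictures are not rectified: a ray, as slopes to the right and down, at radius r is drawn at 1 + k1 r^2 times it, then the intrinsics apply), "xyz" and "attitude" of the camera in the world; the wrist camera has in their place "hand_eye" (4x4, takes a point from camera to tool coordinates, whose origin is the TCP and whose axes are the flange's). Camera axes: x right, y down, z forward; pixel columns grow to the right and rows downward; lengths in m; the calibration is good to about 2 mm. A picture is of the moment at which its call begins: read the wrist's pose just before it. camera_model takes no time and is no camera call.
- arm.sign_off(): hands the job in, once; it reports no verdict.
Trained networks look in the newest picture that a camera, given by its name, has taken for a name from the list of things; names that differ only in an ending like _2 or _b are one class to them, and where a whole thing is asked for, a point or a joint stands for the part that bears it (a point fixed in the world has none). Each returns a list of dicts, best first, with "score" (0 to 1); they miss things now and then, are a little off and sometimes report something else, mostly with a low value. They report only what shows in the picture. A call takes as long as a camera call. They do not tell look-alikes from the thing itself.
- nets.cut_out(label, camera): "region" (480x640 bool, what is visible of it) and "uv" ([column, row] in pixels, amid what is visible of it).
The state is a dict: "clock": time; "joints": joint angles; "dq": joint speeds; "joint_efforts": joint torques, N m; "position": TCP position; "ee_rot": TCP orientation; "force": force on the tool from outside, world axes, zero at the start; "ft_torque": the same for the moment, N m; "width": opening from 0.0 (shut) to 1.0 (fully open).
Only numpy, scipy, OpenCV 4.12 (cv2) and the standard library are available. Lean on these libraries where they do the work, as an engineer would, in place of code of your own. Each camera call takes 0.05 s, during which the arm holds its last target.

TASK

The bench sharpener is repaired and has to be made ready to run: take the forgotten spanner off the gears and lay it flat in the blue tool tray, without dropping it in. Next, with the guard still open, test the guard switch by hand: push its red roller arm down until it clicks and let it spring back up. Then slide the yellow guard fully home over the gears and, only once it is shut, press the blue reset button right down and let it go; leave the oil bottle, the jar and the screwdriver where they are.

Things in the scene. Friction and masses are not known exactly. Their poses are not given: they have to be found in the camera images.
- machine: Grey bench sharpener, fixed. Origin: centre of its gear case's underside, on the table; x away from the robot, y along the case (left), yaw up to 0.2 rad. Case x -90..90, y -220..210, 90 mm high; guide rails at |x| 72..88 rise to 107 mm. Front control strip x -155..-89, y -100..160, top 60 mm; its red mushroom stop is not needed. Disc housing behind, x 90..330, to 145 mm high.
- opening (a point): Centre of the gear compartment's opening, level with the guard's underside, 94 mm above the table (machine x 0, y -88). Axes as the machine's. Opening x -68..68, y -83..83 mm about this point. Inside are two gears with flat tops 60 mm above the table, on which the spanner lies, and at the -y end the guard switch.
- cover (a joint): Yellow steel guard plate, 150 x 170 x 4 mm, underside 94 mm above the table, in guide rails. Slide in m: 0 = fully home (hard stop), 0.19 = fully open (parked over the case's +y half); closes along machine -y. Starts 0.165 to 0.19. About 4 N to slide; stays where left. Its turned-up nose rides over the switch roller near the end (a few N more); when home it holds the switch pressed.
- cover_lip (a point): Middle of the guard's turned-up pull lip at its outer (+y) end: upright flange 110 mm long (machine x), 4 mm thick, with an 8 mm round bead along its top. Point 16 mm above the guard's top face, 11 mm below the bead's top (125 mm above the table). Push its +y side towards -y to close; below that side lies the case top (90 mm) or free air. Moves with the guard; axes as the machine's.
- switch (a joint): Roller arm of the guard's limit switch, rad: 0 = at rest, raised; grows as the roller is pushed down; clicks at 0.22; stop at 0.42. Sprung: about 1.3 N at the roller at rest, 3.7 N at the stop; springs back to 0 when let go. Held at about 0.28 by the guard when that is home.
- switch_roller (a point): Centre of the red, freely turning roller, 18 mm diameter, 14 mm wide, axle along machine x, at the end of the 50 mm switch arm, at the -y end of the compartment (machine x 35, y -148 at rest). Its top is 108 mm above the table at rest; it clicks about 11 mm down and stops about 20 mm down. The arm's pivot lies 47 mm towards machine -y and 17 mm lower.
- reset (a joint): Blue reset push button, press in m: 0 = up, 0.006 = fully down; spring return; about 5 N fully down. Counts as pressed from 0.0045.
- reset_top (a point): Centre of the top face of the blue reset button, 30 mm in diameter, on the control strip at machine x -122, y 50; press straight down.
- spanner: The steel spanner as a whole (loose, about 0.11 kg, lies flat); origin under the middle of its shank. Same axes as spanner_mid.
- spanner_mid (a point): Middle of the spanner's shank, half-way through its thickness. Spanner 135 mm long along its x axis, shank 13 mm wide (y) and 9 mm thick (z), heads at the ends up to 26 mm wide. It starts lying flat on the gears, roughly along machine y, its underside 60 mm above the table.
- tray_in (a point): Centre of the inner floor of the blue tool tray, 4 mm above the table. Tray fixed, 210 mm long (its x), 110 mm wide (its y), 24 mm high, walls 4 mm, so 202 x 102 mm inside. The spanner fits lying along the tray's length.
- oil: Bystander: yellow oil bottle, 54 mm in diameter, 150 mm high, loose; origin centre of its base.
- jar: Bystander: amber jar with a steel cap, 60 mm in diameter, 85 mm high, loose; origin centre of its base.
- driver: Bystander: screwdriver with a red handle, about 160 mm long along its x, lying loose on the bench.
There are look-alikes about, which are no part of the job. Of the things that look like the spanner, the larger one is meant.

How it is judged:
By the outcome, as a careful person would: the job done as asked, in the order asked, and still so for the second after the job is handed in, with the robot touching nothing.
It also fails if it takes over 64 s, if anything falls off the work surface, if the arm or the gripper's body presses on something with over 40 N, if the wrist force passes 120 N, or if a joint passes its speed limit or range.

## Working session

There is one attempt and no reset: what is moved stays moved. The work goes in short steps, Python scripts to look and compute and a shell command to move; the robot and the scene stay as the last step left them, time stands still between calls to the robot, and variables do not carry over. Pictures are saved under pics/ and viewed, and the job is handed in when it is done.

```bash
ls; mkdir -p pics; python3 - <<'E'
from cell import sensors, vision, arm, nets
import cv2
s=sensors.observe(); print(s)
for n in("top","side","wrist"):
    im,d=vision.get_image(n); cv2.imwrite(f"pics/{n}0.png",im)
    import numpy as np; np.save(f"pics/{n}0.npy",d)
    print(n,vision.camera_model(n))
print(arm.tip_reach)
E
```

```text
pics
{'clock': 0.0, 'joints': array([ 1.22434743,  0.43523882,  0.02499003,  1.57411736, -0.01157854,
        1.13399924, -0.07509942]), 'dq': array([ 1.87340978e-03, -3.41338475e-05, -8.03461353e-04,  1.16239664e-03,
       -4.72985356e-05, -1.68613786e-03,  9.70793899e-04]), 'joint_efforts': array([-1.47154276e-05, -6.67849374e+01,  9.84880552e-01, -3.14457929e+01,
       -6.06248248e-02,  4.28688107e-02,  1.20095265e-04]), 'position': array([ 0.15070744, -0.60604095,  0.23992749]), 'ee_rot': array([-3.11672102e+00, -3.81778827e-01,  5.77200950e-04]), 'force': array([0.70831037, 0.65788368, 0.55625332]), 'ft_torque': array([ 0.02759393,  0.01023895, -0.00160555]), 'width': 0.9972906349584943}
top {'K': array([[443.44637889,   0.        , 309.59569814],
       [  0.        , 443.44637889, 241.75300945],
       [  0.        ,   0.        ,   1.        ]]), 'k1': 0.03630616822152978, 'xyz': array([0.4661471 , 0.05297819, 1.03629323]), 'attitude': array([-2.21107061,  2.20529656, -0.05338245])}
side {'K': array([[494.32712605,   0.        , 325.26832995],
       [  0.        , 494.32712605, 249.5428732 ],
       [  0.        ,   0.        ,   1.        ]]), 'k1': -0.11396981082264605, 'xyz': array([ 0.42119653, -0.75138928,  0.91755121]), 'attitude': array([-2.36393316,  0.12173259, -0.05415814])}
wrist {'K': array([[356.16721154,   0.        , 321.32366419],
       [  0.        , 356.16721154, 240.68708798],
       [  0.        ,   0.        ,   1.        ]]), 'k1': -0.022021058263171616, 'hand_eye': array([[ 3.72154791e-04, -9.64989817e-01, -2.62287083e-01,
         6.97615273e-02],
       [ 9.99999912e-01,  4.10231986e-04, -9.04159312e-05,
        -6.32702100e-04],
       [ 1.94849004e-04, -2.62287026e-01,  9.64989885e-01,
        -1.44873944e-01],
       [ 0.00000000e+00,  0.00000000e+00,  0.00000000e+00,
         1.00000000e+00]])}
0.014
```

View pics/top0.png

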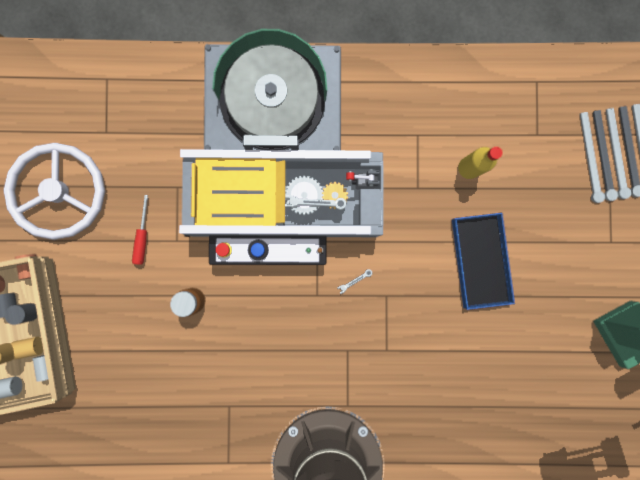

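View pics/side0.png

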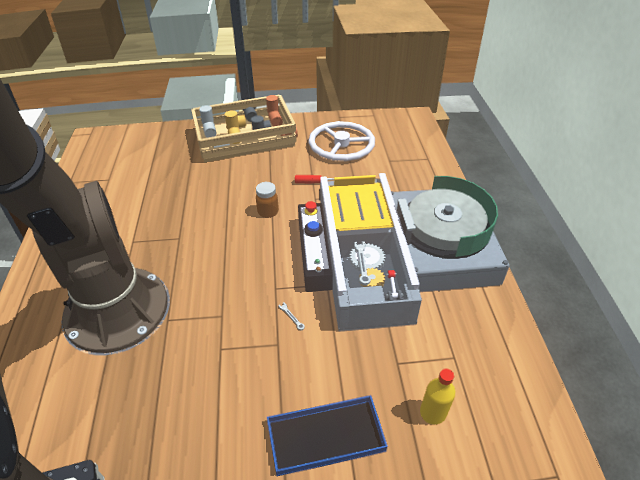

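The top picture shows the machine (gears about (318,190)) and the tray at (483,262). Spanner candidates are the large one on the gears at (318,203), the small one on the bench at (355,281), and the rack tools at (605,155). I choose the one on the gears. Next I measure it and check it in a close crop.

```bash
cat > h.py <<'E'
import numpy as np, cv2
from scipy.spatial.transform import Rotation as R
from cell import sensors, vision, arm, nets
def toolpose():
    s=sensors.observe(); return R.from_rotvec(s['ee_rot']).as_matrix(), s['position']
def pose(n,tp=None):
    m=vision.camera_model(n)
    if n=='wrist':
        Rt,p=tp; H=m['hand_eye']; return m,Rt@H[:3,:3],Rt@H[:3,3]+p
    return m,R.from_rotvec(m['attitude']).as_matrix(),m['xyz']
def rays(n,uv,tp=None):
    m,Rc,c=pose(n,tp); uv=np.atleast_2d(np.asarray(uv,float))
    K=m['K']; xd=np.c_[(uv[:,0]-K[0,2])/K[0,0],(uv[:,1]-K[1,2])/K[1,1]]
    x=xd.copy()
    for _ in range(20): x=xd/(1+m['k1']*(x**2).sum(1,keepdims=True))
    return np.c_[x,np.ones(len(x))]@Rc.T,c
def at_z(n,uv,z,tp=None):
    d,c=rays(n,uv,tp); return c+d*((z-c[2])/d[:,2])[:,None]
def at_d(n,uv,dep,tp=None):
    d,c=rays(n,uv,tp); uv=np.atleast_2d(uv).astype(int)
    return c+d*dep[uv[:,1],uv[:,0]][:,None]
def proj(n,P,tp=None):
    m,Rc,c=pose(n,tp); q=(np.atleast_2d(P)-c)@Rc; x=q[:,:2]/q[:,2:]
    x=x*(1+m['k1']*(x**2).sum(1,keepdims=True)); K=m['K']
    return np.c_[x[:,0]*K[0,0]+K[0,2],x[:,1]*K[1,1]+K[1,2]]
E
python3 - <<'E'
from h import *
im=cv2.imread('pics/top0.png'); dt=np.load('pics/top0.npy')
cv2.imwrite('pics/crop1.png',cv2.resize(im[140:275,175:390],None,fx=3.7,fy=3.7,interpolation=cv2.INTER_CUBIC))
yy,xx=np.mgrid[0:480,0:640]; uv=np.c_[xx.ravel(),yy.ravel()]
P=at_d('top',uv,dt).reshape(480,640,3)
np.save('pics/P.npy',P)
for n,(u,v) in dict(spA=(292,201),spB=(340,205),gear=(303,185),tray=(483,262),bench=(400,330),rail1=(280,231),rail2=(280,155),rail1b=(190,231),cover=(240,180),roller=(350,176),reset=(258,249)).items(): print(n,P[v,u].round(4))
# rails: height 0.107
m=(abs(P[...,2]-.107)<.006)
m[:, :175]=0;m[:,390:]=0;m[:140]=0;m[245:]=0
for lo,hi in((145,165),(220,240)):
    q=P[lo:hi][m[lo:hi]]; (vx,vy,x0,y0)=cv2.fitLine(q[:,:2].astype(np.float32),cv2.DIST_HUBER,0,.001,.001).ravel(); print('rail',len(q),x0,y0,np.arctan2(-vx,vy) if vy>0 else np.arctan2(vx,-vy),q[:,1].min(),q[:,1].max())
for l in('spanner','tray_in','reset','switch','cover','oil','jar'):
    for r in nets.cut_out(l,'top')[:3]: print(l,round(r['score'],2),r['uv'],r['region'].sum())
E
```

```text
spA [0.5914 0.0809 0.0675]
spB [ 0.5831 -0.0244  0.0669]
gear [0.6282 0.0569 0.0586]
tray [ 0.4585 -0.3621  0.0026]
bench [ 0.3    -0.1694 -0.0024]
rail1 [0.5232 0.1048 0.1048]
rail2 [0.6841 0.1055 0.1043]
rail1b [0.5226 0.2931 0.1036]
cover [0.6318 0.1905 0.0972]
roller [ 0.6396 -0.0423  0.1071]
reset [0.4857 0.1533 0.0802]
rail 1532 0.6863587 0.116666965 0.00047977368 -0.08319269906773594 0.3142193277141458
rail 1470 0.52744013 0.114941254 -0.004267172 -0.08273893842690003 0.3139567050260598
spanner 0.9 [316.6, 201.7] 413
spanner 0.56 [350.7, 282.9] 178
tray_in 0.88 [482.3, 266.3] 4800
reset 0.53 [259.4, 248.0] 153
switch 0.44 [356.5, 178.7] 126
cover 0.91 [238.2, 188.7] 6128
oil 0.65 [479.9, 159.8] 916
jar 0.88 [187.9, 301.3] 786
```

View pics/crop1.png

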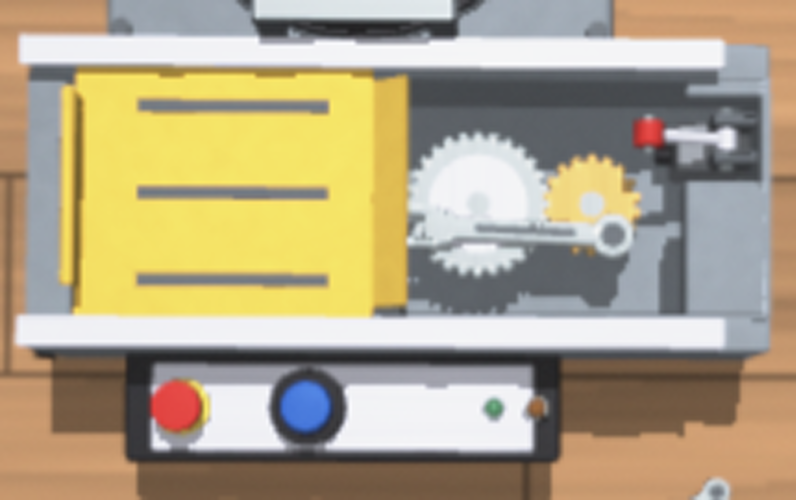

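The crop confirms the large spanner on the gears, ring end at crop (612,235) and jaw end at (412,235). The small look-alike is on the bench. Next I refine the machine, spanner and tray positions.

```bash
cat >> h.py <<'E'
def delta(pos,yaw):
    """pos world TCP, yaw = world angle (deg) of tool x axis, tool down. prints rows units"""
    Rt,p=toolpose(); yaw=np.radians(yaw)
    x=np.array([np.cos(yaw),np.sin(yaw),0]); z=np.array([0,0,-1.]); Rg=np.c_[x,np.cross(z,x),z]
    t=Rt.T@(np.asarray(pos)-p)*100; w=np.degrees(R.from_matrix(Rt.T@Rg).as_rotvec())
    print('t cm',t.round(2),'w deg',w.round(1),'rows>=',round(max(np.linalg.norm(t)/4.17,np.linalg.norm(w)/7.16),1))
def state():
    s=sensors.observe(); print('t',round(s['clock'],2),'p',s['position'].round(4),'R',s['ee_rot'].round(3),'F',s['force'].round(1),'w',round(s['width'],3),'q',s['joints'].round(2))
E
python3 - <<'E'
from h import *
P=np.load('pics/P.npy')
def c2p(x,y): return [175+(x+.5)/3.7-.5,140+(y+.5)/3.7-.5]
print('roller',at_z('top',c2p(648,131),.108)); print('reset',at_z('top',c2p(305,405),.066))
print('caseend-y',at_z('top',c2p(770,300),.09),'case+y',at_z('top',c2p(28,250),.09))
print('lip',at_z('top',c2p(68,180),.125),'ring',at_z('top',c2p(612,235),.069),'jawend',at_z('top',c2p(412,235),.069))
im,_=vision.get_image('top')
r=nets.cut_out('spanner','top')[0]['region']
q=at_z('top',np.argwhere(r)[:,::-1],.069)[:,:2]
c,sz,a=cv2.minAreaRect((q*1000).astype(np.float32)); print('sp rect',c,sz,a)
q1=np.argwhere(r)[:,::-1]; print(q1.min(0),q1.max(0))
t=nets.cut_out('tray_in','top')[0]['region']
q=at_z('top',np.argwhere(t)[:,::-1],.024)[:,:2]
c,sz,a=cv2.minAreaRect((q*1000).astype(np.float32)); print('tray rect',c,sz,a)
# tray corners manually
print(at_z('top',[[453,219],[502,214],[513,302],[465,310]],.024))
for l in('oil','jar'):
    g=nets.cut_out(l,'top')[0]; print(l,np.median(P[g['region']],0))
cv2.imwrite('pics/tray.png',cv2.resize(im[195:330,420:560],None,fx=4,fy=4))
delta([0.58,0.02,0.28],90)
E
```

```text
roller [[ 0.641488   -0.04170828  0.108     ]]
reset [[0.48581144 0.15682252 0.066     ]]
caseend-y [[ 0.54680514 -0.11412734  0.09      ]] case+y [[0.57409947 0.31367067 0.09      ]]
lip [[0.60918786 0.28245224 0.125     ]] ring [[ 0.58689023 -0.02434787  0.069     ]] jawend [[0.58644498 0.09400991 0.069     ]]
sp rect (590.310546875, 30.588550567626953) (132.21737670898438, 24.74910545349121) 87.95858764648438
[285 195] [345 208]
tray rect (461.57550048828125, -353.82720947265625) (212.55117797851562, 121.22557830810547) 6.0286736488342285
[[ 0.55677277 -0.28641172  0.024     ]
 [ 0.56845149 -0.3979255   0.024     ]
 [ 0.36841405 -0.4196834   0.024     ]
 [ 0.34980836 -0.31129568  0.024     ]]
oil [ 0.67234717 -0.31896949  0.09747322]
jar [0.37277972 0.30275144 0.08291429]
t cm [ 56.76 -50.44  -3.93] w deg [ -0.  -0. -76.] rows>= 18.2
```

View pics/tray.png

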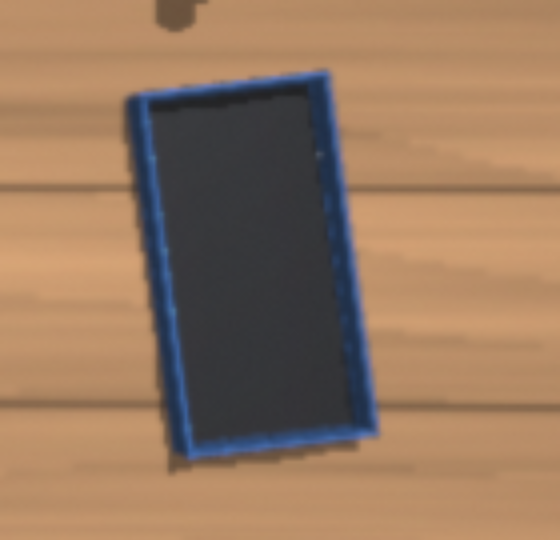

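The tray centre comes out at about (0.461,-0.354), long axis at +6.5°. The tray crop shows an empty tray, corners (130,95), (327,72), (377,432), (185,458). Moving above the spanner.

```bash
R='{"tx":56.8,"ty":-50.4,"tz":-4,"wz":-76,"claw":0.5}'; python3 -m handwheel '[{"tx":56.8,"ty":-50.4,"tz":-4,"wz":-76,"claw":0.5},{"tx":56.8,"ty":-50.4,"tz":-4,"wz":-76,"claw":0.5},{"tx":56.8,"ty":-50.4,"tz":-4,"wz":-76,"claw":0.5},{"tx":56.8,"ty":-50.4,"tz":-4,"wz":-76,"claw":0.5},{"tx":56.8,"ty":-50.4,"tz":-4,"wz":-76,"claw":0.5},{"tx":56.8,"ty":-50.4,"tz":-4,"wz":-76,"claw":0.5},{"tx":56.8,"ty":-50.4,"tz":-4,"wz":-76,"claw":0.5},{"tx":56.8,"ty":-50.4,"tz":-4,"wz":-76,"claw":0.5},{"tx":56.8,"ty":-50.4,"tz":-4,"wz":-76,"claw":0.5},{"tx":56.8,"ty":-50.4,"tz":-4,"wz":-76,"claw":0.5},{"tx":56.8,"ty":-50.4,"tz":-4,"wz":-76,"claw":0.5},{"tx":56.8,"ty":-50.4,"tz":-4,"wz":-76,"claw":0.5}]' 20
python3 -c "
from h import *
state(); delta([0.588,0.02,0.28],90)"
```

```text
t 0.75 p [ 0.1509 -0.6065  0.2407] R [-3.118 -0.382 -0.   ] F [ 0.7 -0.8  0.1] w 0.998 q [ 1.22  0.43  0.03  1.57 -0.01  1.13 -0.08]
t cm [ 57.54 -50.25  -3.93] w deg [ -0.  -0. -76.] rows>= 18.3invalid input
```

```bash
python3 -m handwheel '[{"tx":28,"ty":-25,"tz":-2,"wz":-38},{"tx":28,"ty":-25,"tz":-2,"wz":-38},{"tx":28,"ty":-25,"tz":-2,"wz":-38}]'
python3 -c "
from h import *
state(); delta([0.588,0.02,0.28],90)"
```

```text
t 0.75 p [ 0.1509 -0.6065  0.2407] R [-3.118 -0.382 -0.   ] F [ 0.7 -0.8  0.1] w 0.998 q [ 1.22  0.43  0.03  1.57 -0.01  1.13 -0.08]
t cm [ 57.54 -50.25  -3.93] w deg [ -0.  -0. -76.] rows>= 18.3invalid input
```

```bash
python3 -m handwheel '[{"tx":4,"ty":0,"tz":-1,"wx":0,"wy":0,"wz":-5,"claw":0.5}]'; echo; python3 -c "
from h import *
state(); delta([0.588,0.02,0.28],90)"
```

```text
clock: 0.83
position: [0.1801, -0.5989, 0.2492]
ee_rot: [-3.1, -0.497, 0.011]
force: [-1.9, -1.1, -0.9]
width: 0.964

t 0.83 p [ 0.1801 -0.5989  0.2492] R [-3.1   -0.497  0.011] F [-1.9 -1.1 -0.9] w 0.964 q [ 1.19  0.43  0.01  1.56  0.    1.16 -0.06]
t cm [ 58.07 -46.05  -3.32] w deg [ -0.4   0.2 -71.8] rows>= 17.8
```

```bash
python3 -m handwheel '[{"tx":57.5,"ty":-46,"tz":-3.2,"wx":0,"wy":0,"wz":-71,"claw":0.5},{"tx":57.5,"ty":-46,"tz":-3.2,"wx":0,"wy":0,"wz":-71,"claw":0.5},{"tx":57.5,"ty":-46,"tz":-3.2,"wx":0,"wy":0,"wz":-71,"claw":0.5},{"tx":57.5,"ty":-46,"tz":-3.2,"wx":0,"wy":0,"wz":-71,"claw":0.5},{"tx":57.5,"ty":-46,"tz":-3.2,"wx":0,"wy":0,"wz":-71,"claw":0.5},{"tx":57.5,"ty":-46,"tz":-3.2,"wx":0,"wy":0,"wz":-71,"claw":0.5},{"tx":57.5,"ty":-46,"tz":-3.2,"wx":0,"wy":0,"wz":-71,"claw":0.5},{"tx":57.5,"ty":-46,"tz":-3.2,"wx":0,"wy":0,"wz":-71,"claw":0.5},{"tx":57.5,"ty":-46,"tz":-3.2,"wx":0,"wy":0,"wz":-71,"claw":0.5},{"tx":57.5,"ty":-46,"tz":-3.2,"wx":0,"wy":0,"wz":-71,"claw":0.5},{"tx":57.5,"ty":-46,"tz":-3.2,"wx":0,"wy":0,"wz":-71,"claw":0.5},{"tx":57.5,"ty":-46,"tz":-3.2,"wx":0,"wy":0,"wz":-71,"claw":0.5}]'; echo; python3 -c "
from h import *
state(); delta([0.588,0.02,0.28],90)"
```

```text
clock: 1.83
position: [0.4578, -0.1733, 0.2729]
ee_rot: [2.221, 2.22, 0.0]
force: [1.1, -1.2, -1.8]
width: 0.499

t 1.83 p [ 0.4578 -0.1733  0.2729] R [2.221 2.22  0.   ] F [ 1.1 -1.2 -1.8] w 0.499 q [ 0.66  0.23 -0.49  1.82  0.12  1.12  0.13]
t cm [19.34 13.01 -0.71] w deg [ 0.  0. -0.] rows>= 5.6
```

```bash
python3 -m handwheel '[{"tx":19.3,"ty":13,"tz":-0.7,"wx":0,"wy":0,"wz":0,"claw":0.5},{"tx":19.3,"ty":13,"tz":-0.7,"wx":0,"wy":0,"wz":0,"claw":0.5},{"tx":19.3,"ty":13,"tz":-0.7,"wx":0,"wy":0,"wz":0,"claw":0.5},{"tx":19.3,"ty":13,"tz":-0.7,"wx":0,"wy":0,"wz":0,"claw":0.5},{"tx":19.3,"ty":13,"tz":-0.7,"wx":0,"wy":0,"wz":0,"claw":0.5},{"tx":19.3,"ty":13,"tz":-0.7,"wx":0,"wy":0,"wz":0,"claw":0.5},{"tx":19.3,"ty":13,"tz":-0.7,"wx":0,"wy":0,"wz":0,"claw":0.5},{"tx":19.3,"ty":13,"tz":-0.7,"wx":0,"wy":0,"wz":0,"claw":0.5}]'; echo; cat > look.py <<'E'
import sys
from h import *
state(); tp=toolpose(); im,d=vision.get_image('wrist'); n=sys.argv[1]
cv2.imwrite(f'pics/{n}.png',im); np.savez(f'pics/{n}.npz',d=d,R=tp[0],p=tp[1])
E
python3 look.py w1
```

```text
clock: 2.5
position: [0.5877, 0.0198, 0.2791]
ee_rot: [-2.218, -2.224, -0.0]
force: [-0.0, -0.3, 0.2]
width: 0.499

t 2.5 p [0.5877 0.0198 0.2791] R [-2.218 -2.224 -0.   ] F [-0.  -0.3  0.2] w 0.499 q [ 0.26  0.4  -0.55  1.58  0.22  1.22 -0.32]
```

View pics/w1.png

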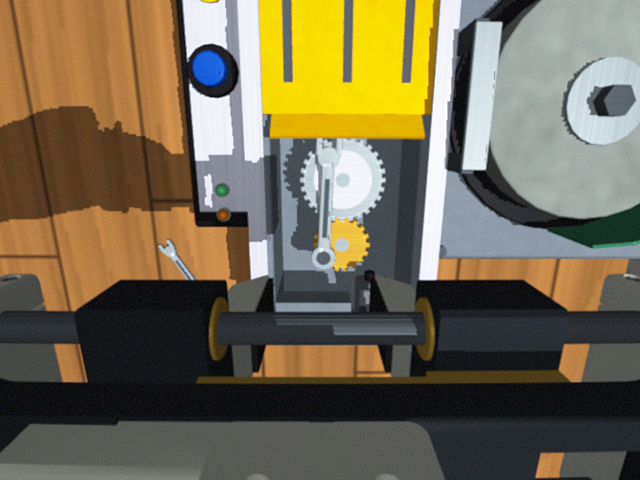

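The wrist picture shows the spanner from its ring (322,258) to its jaw (330,145), shank about x=325 between rows 165 and 245. It lies clear of the cover nose.

```bash
python3 - <<'E'
from h import *
im=cv2.imread('pics/w1.png'); cv2.imwrite('pics/w1c.png',cv2.resize(im[110:310,250:450],None,fx=3,fy=3,interpolation=cv2.INTER_CUBIC))
z=np.load('pics/w1.npz'); tp=(z['R'],z['p'])
for uv in([322,258],[323,237],[326,178],[328,158],[330,142],[322,269]): print(uv,at_z('wrist',uv,.069,tp).round(4),at_d('wrist',uv,z['d'],tp).round(4))
E
```

```text
[322, 258] [[ 0.5876 -0.0244  0.069 ]] [[ 0.5876 -0.0242  0.0696]]
[323, 237] [[ 0.5886 -0.0017  0.069 ]] [[ 0.5886 -0.0014  0.0701]]
[326, 178] [[0.5913 0.0585 0.069 ]] [[0.5913 0.0586 0.0709]]
[328, 158] [[0.5931 0.0777 0.069 ]] [[0.5931 0.0778 0.0699]]
[330, 142] [[0.5949 0.0928 0.069 ]] [[0.5951 0.0928 0.0611]]
[322, 269] [[ 0.5877 -0.0366  0.069 ]] [[ 0.5878 -0.0568  0.0124]]
```

View pics/w1c.png

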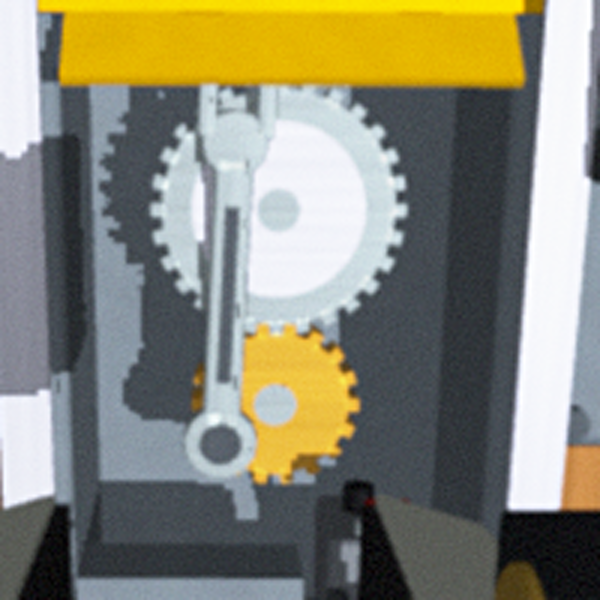

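```bash
python3 - <<'E'
from h import *
z=np.load('pics/w1.npz'); tp=(z['R'],z['p'])
for v in range(108,150,3): print(v,at_d('wrist',[[300,v],[360,v]],z['d'],tp).round(4).tolist(), at_d('wrist',[323,v],z['d'],tp).round(4).tolist())
delta([.59,.029,.12],87.4)
E
```

```text
108 [[0.5682, 0.1208, 0.0998], [0.6197, 0.1209, 0.1004]] [[0.588, 0.121, 0.0986]]
111 [[0.5681, 0.1185, 0.0986], [0.6199, 0.1186, 0.0987]] [[0.588, 0.1185, 0.0993]]
114 [[0.5681, 0.116, 0.0989], [0.6202, 0.1163, 0.0964]] [[0.588, 0.1161, 0.098]]
117 [[0.5682, 0.1134, 0.1008], [0.6199, 0.1136, 0.1005]] [[0.588, 0.1134, 0.1008]]
120 [[0.5682, 0.1108, 0.1029], [0.6197, 0.1109, 0.1031]] [[0.588, 0.1108, 0.1034]]
123 [[0.5684, 0.1082, 0.1058], [0.6194, 0.1083, 0.1063]] [[0.588, 0.1082, 0.1055]]
126 [[0.5685, 0.1056, 0.1082], [0.6195, 0.1058, 0.1066]] [[0.588, 0.1056, 0.1085]]
129 [[0.5686, 0.1031, 0.1099], [0.6192, 0.1033, 0.1096]] [[0.588, 0.1031, 0.1097]]
132 [[0.5686, 0.1006, 0.1118], [0.6191, 0.1008, 0.112]] [[0.588, 0.1007, 0.1108]]
135 [[0.5688, 0.0981, 0.115], [0.619, 0.0983, 0.1132]] [[0.588, 0.0981, 0.1148]]
138 [[0.5629, 0.0973, 0.0141], [0.6296, 0.0976, 0.0123]] [[0.5884, 0.0974, 0.0117]]
141 [[0.5629, 0.0941, 0.0135], [0.6247, 0.0939, 0.0605]] [[0.5882, 0.0938, 0.0602]]
144 [[0.5628, 0.0909, 0.0126], [0.6248, 0.0911, 0.0603]] [[0.5885, 0.091, 0.0112]]
147 [[0.5627, 0.0876, 0.0124], [0.6249, 0.0882, 0.0603]] [[0.5882, 0.0881, 0.0683]]
t cm [ 1.1   0.29 15.91] w deg [-0.   0.   2.6] rows>= 3.8
```

```bash
python3 -m handwheel '[{"tx":1.0,"ty":0.29,"tz":4,"wx":0,"wy":0,"wz":2.6,"claw":0.5},{"tx":1.0,"ty":0.29,"tz":8,"wx":0,"wy":0,"wz":2.6,"claw":0.45},{"tx":1.0,"ty":0.29,"tz":12,"wx":0,"wy":0,"wz":2.6,"claw":0.4},{"tx":1.0,"ty":0.29,"tz":15.5,"wx":0,"wy":0,"wz":2.6,"claw":0.4},{"tx":1.0,"ty":0.29,"tz":18.2,"wx":0,"wy":0,"wz":2.6,"claw":0.4},{"tx":1.0,"ty":0.29,"tz":19.5,"wx":0,"wy":0,"wz":2.6,"claw":0.4},{"tx":1.0,"ty":0.29,"tz":19.5,"wx":0,"wy":0,"wz":2.6,"claw":0.4}]'; echo; python3 look.py w2;  python3 -c "
from h import *
delta([.59,.029,.076],87.4)"
```

```text
clock: 3.13
position: [0.5876, 0.0253, 0.0812]
ee_rot: [-2.272, -2.165, 0.008]
force: [-0.9, -0.6, -0.6]
width: 0.4

t 3.13 p [0.5876 0.0253 0.0812] R [-2.272 -2.165  0.008] F [-0.9 -0.6 -0.6] w 0.4 q [ 0.19  0.6  -0.47  1.8   0.35  0.83 -0.5 ]
t cm [0.31 0.1  0.73] w deg [-0.2  0.1 -0.1] rows>= 0.2
```

View pics/w2.png

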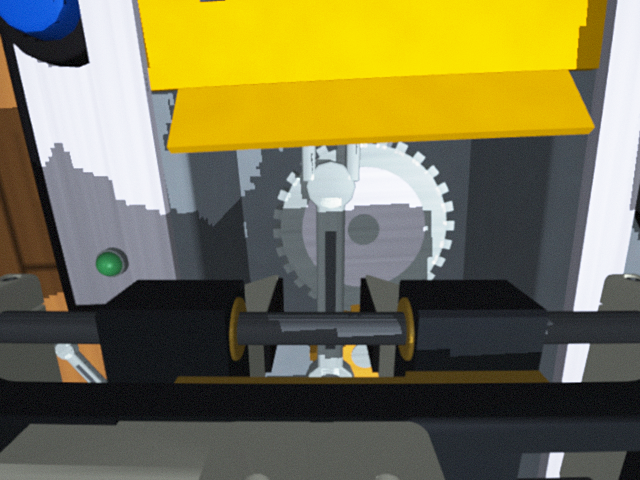

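The wrist view shows the shank (x≈333) centred between the open fingers, with the jaw end near the nose.

```bash
python3 -m handwheel '[{"tx":0,"ty":0,"tz":0,"wx":0,"wy":0,"wz":0,"claw":0.4},{"tx":0,"ty":0,"tz":0,"wx":0,"wy":0,"wz":0,"claw":0.4}]'; echo;  python3 -c "
from h import *
delta([.59,.029,.0755],87.4)"
```

```text
clock: 3.35
position: [0.5912, 0.0274, 0.0861]
ee_rot: [2.272, 2.167, 0.003]
force: [0.9, 0.1, -0.5]
width: 0.402

t cm [ 0.15 -0.13  1.06] w deg [ 0.1 -0.  -0.1] rows>= 0.3
```

```bash
python3 -m handwheel '[{"tx":0,"ty":0,"tz":0.5,"wx":0,"wy":0,"wz":0,"claw":0.4},{"tx":0,"ty":0,"tz":0.5,"wx":0,"wy":0,"wz":0,"claw":0.4},{"tx":0,"ty":0,"tz":0.5,"wx":0,"wy":0,"wz":0,"claw":0.4},{"tx":0,"ty":0,"tz":0.5,"wx":0,"wy":0,"wz":0,"claw":0.4}]'; echo;  python3 -c "
from h import *
delta([.59,.029,.0755],87.4)
vision.get_image('side')
delta([.59,.029,.0755],87.4)
vision.get_image('side')
delta([.59,.029,.0755],87.4)"
```

```text
clock: 3.68
position: [0.5903, 0.0279, 0.0798]
ee_rot: [2.272, 2.17, 0.0]
force: [-0.2, 0.2, 0.3]
width: 0.401

t cm [ 0.11 -0.04  0.43] w deg [ 0.  0. -0.] rows>= 0.1
t cm [ 0.11 -0.03  0.42] w deg [ 0.  0. -0.] rows>= 0.1
t cm [ 0.1  -0.03  0.41] w deg [ 0.  0. -0.] rows>= 0.1
```

```bash
python3 -m handwheel '[{"tx":0.1,"ty":0,"tz":0.4,"wx":0,"wy":0,"wz":0,"claw":0.4},{"tx":0.1,"ty":0,"tz":0.4,"wx":0,"wy":0,"wz":0,"claw":0.4},{"tx":0.1,"ty":0,"tz":0.4,"wx":0,"wy":0,"wz":0,"claw":0.2},{"tx":0.1,"ty":0,"tz":0.4,"wx":0,"wy":0,"wz":0,"claw":0.1},{"tx":0.1,"ty":0,"tz":0.4,"wx":0,"wy":0,"wz":0,"claw":0.05},{"tx":0.1,"ty":0,"tz":0.4,"wx":0,"wy":0,"wz":0,"claw":0.05},{"tx":0.1,"ty":0,"tz":0.4,"wx":0,"wy":0,"wz":0,"claw":0.05}]' 30; echo;  python3 -c "
from h import *
state()"
```

```text
clock: 4.37
position: [0.5903, 0.0289, 0.0755]
ee_rot: [2.272, 2.17, 0.0]
force: [0.3, -0.5, 0.0]
width: 0.139

t 4.37 p [0.5903 0.0289 0.0755] R [2.272 2.17  0.   ] F [ 0.3 -0.5  0. ] w 0.139 q [ 0.18  0.61 -0.47  1.8   0.36  0.82 -0.51]
```

The grip is at 12.8 mm, which matches the 13 mm shank. I lift a little, move back from under the nose, then raise.

```bash
python3 -m handwheel '[{"tx":0,"ty":0,"tz":-0.6,"wx":0,"wy":0,"wz":0,"claw":0.05},{"tx":-0.5,"ty":0,"tz":-1.0,"wx":0,"wy":0,"wz":0,"claw":0.05},{"tx":-1.0,"ty":0,"tz":-1.2,"wx":0,"wy":0,"wz":0,"claw":0.05},{"tx":-1.6,"ty":0,"tz":-1.8,"wx":0,"wy":0,"wz":0,"claw":0.05},{"tx":-1.8,"ty":0,"tz":-3,"wx":0,"wy":0,"wz":0,"claw":0.05},{"tx":-1.8,"ty":0,"tz":-6,"wx":0,"wy":0,"wz":0,"claw":0.05},{"tx":-1.8,"ty":0,"tz":-9,"wx":0,"wy":0,"wz":0,"claw":0.05},{"tx":-1.8,"ty":0,"tz":-12,"wx":0,"wy":0,"wz":0,"claw":0.05},{"tx":-1.8,"ty":0,"tz":-13,"wx":0,"wy":0,"wz":0,"claw":0.05},{"tx":-1.8,"ty":0,"tz":-13,"wx":0,"wy":0,"wz":0,"claw":0.05}]'; echo; python3 look.py w3;  python3 -c "
from h import *
im,_=vision.get_image('top');cv2.imwrite('pics/top3.png',im)
delta([.461,-.354,.20],6.5)"
```

```text
clock: 5.2
position: [0.5912, 0.011, 0.2094]
ee_rot: [2.27, 2.166, 0.007]
force: [0.5, -0.1, -1.8]
width: 0.136

t 5.2 p [0.5912 0.011  0.2094] R [2.27  2.166 0.007] F [ 0.5 -0.1 -1.8] w 0.136 q [ 0.26  0.46 -0.53  1.67  0.26  1.07 -0.39]
t cm [-37.   -11.1    0.54] w deg [ 0.   0.  80.8] rows>= 11.3
```

View pics/w3.png

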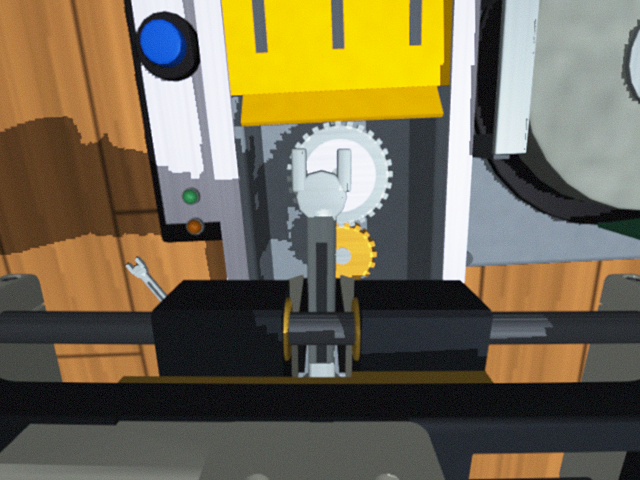

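View pics/top3.png

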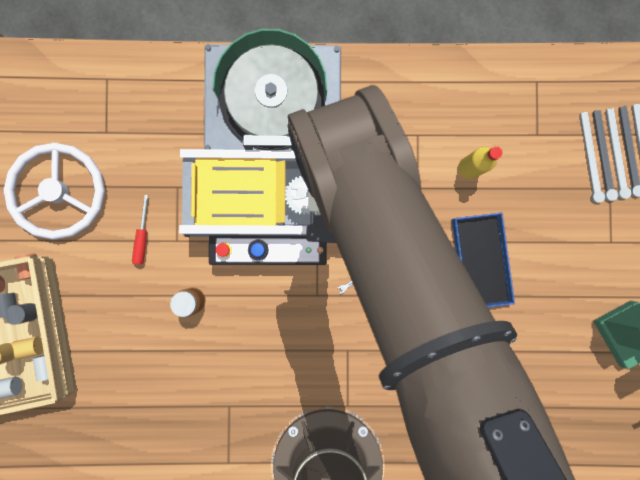

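The spanner is firmly held and level, its fork at wrist (320,175), clear of the cover. Moving over the tray.

```bash
python3 -m handwheel '[{"tx":-37,"ty":-11.1,"tz":0.5,"wx":0,"wy":0,"wz":80.8,"claw":0.05},{"tx":-37,"ty":-11.1,"tz":0.5,"wx":0,"wy":0,"wz":80.8,"claw":0.05},{"tx":-37,"ty":-11.1,"tz":0.5,"wx":0,"wy":0,"wz":80.8,"claw":0.05},{"tx":-37,"ty":-11.1,"tz":0.5,"wx":0,"wy":0,"wz":80.8,"claw":0.05},{"tx":-37,"ty":-11.1,"tz":0.5,"wx":0,"wy":0,"wz":80.8,"claw":0.05},{"tx":-37,"ty":-11.1,"tz":0.5,"wx":0,"wy":0,"wz":80.8,"claw":0.05},{"tx":-37,"ty":-11.1,"tz":0.5,"wx":0,"wy":0,"wz":80.8,"claw":0.05},{"tx":-37,"ty":-11.1,"tz":0.5,"wx":0,"wy":0,"wz":80.8,"claw":0.05},{"tx":-37,"ty":-11.1,"tz":0.5,"wx":0,"wy":0,"wz":80.8,"claw":0.05},{"tx":-37,"ty":-11.1,"tz":0.5,"wx":0,"wy":0,"wz":80.8,"claw":0.05},{"tx":-37,"ty":-11.1,"tz":0.5,"wx":0,"wy":0,"wz":80.8,"claw":0.05},{"tx":-37,"ty":-11.1,"tz":0.5,"wx":0,"wy":0,"wz":80.8,"claw":0.05}]'; python3 -c "
from h import *
state()
delta([.461,-.354,.20],6.5)"
```

```text
clock: 6.3
position: [0.4593, -0.3548, 0.1981]
ee_rot: [-3.136, -0.163, 0.006]
force: [0.4, 2.2, -1.8]
width: 0.138
t 6.3 p [ 0.4593 -0.3548  0.1981] R [-3.136 -0.163  0.006] F [ 0.4  2.2 -1.8] w 0.138 q [ 0.65  0.41 -0.12  1.73  0.06  1.01 -0.95]
t cm [ 0.17 -0.06 -0.19] w deg [-0.1  0.2 -0.6] rows>= 0.1
```

```bash
python3 -m handwheel '[{"tx":0.1,"ty":0,"tz":3,"wx":0,"wy":0,"wz":0,"claw":0.05},{"tx":0.1,"ty":0,"tz":7,"wx":0,"wy":0,"wz":0,"claw":0.05},{"tx":0.1,"ty":0,"tz":11,"wx":0,"wy":0,"wz":0,"claw":0.05},{"tx":0.1,"ty":0,"tz":13,"wx":0,"wy":0,"wz":0,"claw":0.05},{"tx":0.1,"ty":0,"tz":14,"wx":0,"wy":0,"wz":0,"claw":0.05},{"tx":0.1,"ty":0,"tz":14,"wx":0,"wy":0,"wz":0,"claw":0.05},{"tx":0.1,"ty":0,"tz":14,"wx":0,"wy":0,"wz":0,"claw":0.05}]'; python3 look.py w4; python3 -c "
from h import *
delta([.461,-.354,.0195],6.5)"
```

```text
clock: 6.88
position: [0.4623, -0.3534, 0.0602]
ee_rot: [-3.136, -0.18, 0.002]
force: [-0.0, -0.5, -1.0]
width: 0.133
t 6.88 p [ 0.4623 -0.3534  0.0602] R [-3.136e+00 -1.800e-01  2.000e-03] F [-0.  -0.5 -1. ] w 0.133 q [ 0.64  0.58 -0.11  1.85  0.09  0.72 -0.98]
t cm [-0.2  -0.01  4.17] w deg [ 0.  -0.   0.1] rows>= 1.0
```

View pics/w4.png

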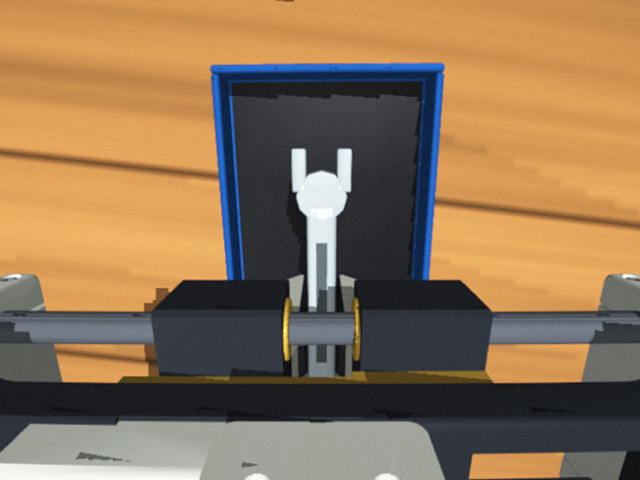

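The spanner lies parallel to the tray and centred between its walls (220 and 437 at row 200). Lowering it.

```bash
python3 -m handwheel '[{"tx":-0.1,"ty":0,"tz":1.5,"wx":0,"wy":0,"wz":0,"claw":0.05},{"tx":-0.1,"ty":0,"tz":2.7,"wx":0,"wy":0,"wz":0,"claw":0.05},{"tx":-0.1,"ty":0,"tz":3.3,"wx":0,"wy":0,"wz":0,"claw":0.05},{"tx":-0.1,"ty":0,"tz":3.6,"wx":0,"wy":0,"wz":0,"claw":0.05},{"tx":-0.1,"ty":0,"tz":3.8,"wx":0,"wy":0,"wz":0,"claw":0.05},{"tx":-0.1,"ty":0,"tz":3.9,"wx":0,"wy":0,"wz":0,"claw":0.05},{"tx":-0.1,"ty":0,"tz":4.0,"wx":0,"wy":0,"wz":0,"claw":0.05},{"tx":-0.1,"ty":0,"tz":4.0,"wx":0,"wy":0,"wz":0,"claw":0.05},{"tx":-0.1,"ty":0,"tz":4.0,"wx":0,"wy":0,"wz":0,"claw":0.05},{"tx":-0.1,"ty":0,"tz":4.0,"wx":0,"wy":0,"wz":0,"claw":0.05}]'
```

```text
clock: 7.77
position: [0.4617, -0.3537, 0.0207]
ee_rot: [3.136, 0.18, 0.001]
force: [-0.0, -0.9, -1.6]
width: 0.133
```

```bash
python3 -m handwheel '[{"tx":0,"ty":0,"tz":0.1,"wx":0,"wy":0,"wz":0,"claw":0.05},{"tx":0,"ty":0,"tz":0.15,"wx":0,"wy":0,"wz":0,"claw":0.05},{"tx":0,"ty":0,"tz":0.15,"wx":0,"wy":0,"wz":0,"claw":0.05},{"tx":0,"ty":0,"tz":0.15,"wx":0,"wy":0,"wz":0,"claw":0.05}]'
```

```text
clock: 8.1
position: [0.4617, -0.3537, 0.0194]
ee_rot: [3.136, 0.18, 0.001]
force: [-0.8, 1.4, 5.0]
width: 0.137
```

The force went to +5 N, so it is on the floor. I open gently and lift off.

```bash
python3 -m handwheel '[{"tx":0,"ty":0,"tz":0,"wx":0,"wy":0,"wz":0,"claw":0.2},{"tx":0,"ty":0,"tz":0,"wx":0,"wy":0,"wz":0,"claw":0.35},{"tx":0,"ty":0,"tz":0,"wx":0,"wy":0,"wz":0,"claw":0.35},{"tx":0,"ty":0,"tz":0,"wx":0,"wy":0,"wz":0,"claw":0.35},{"tx":0,"ty":0,"tz":-2,"wx":0,"wy":0,"wz":0,"claw":0.35},{"tx":0,"ty":0,"tz":-5,"wx":0,"wy":0,"wz":0,"claw":0.35},{"tx":0,"ty":0,"tz":-9,"wx":0,"wy":0,"wz":0,"claw":0.35},{"tx":0,"ty":0,"tz":-13,"wx":0,"wy":0,"wz":0,"claw":0.35},{"tx":0,"ty":0,"tz":-17,"wx":0,"wy":0,"wz":0,"claw":0.2},{"tx":0,"ty":0,"tz":-20,"wx":0,"wy":0,"wz":0,"claw":0.0}]'; python3 look.py w5; python3 -c "
from h import *
delta([.641,-.042,.22],90)"
```

```text
clock: 8.93
position: [0.462, -0.3538, 0.2225]
ee_rot: [3.135, 0.18, 0.004]
force: [1.0, -0.8, -0.9]
width: 0.254
t 8.93 p [ 0.462  -0.3538  0.2225] R [3.135 0.18  0.004] F [ 1.  -0.8 -0.9] w 0.254 q [ 0.65  0.39 -0.12  1.7   0.05  1.06 -0.94]
t cm [ 21.13 -29.11   0.76] w deg [  0.7  -0.1 -83.4] rows>= 11.7
```

View pics/w5.png

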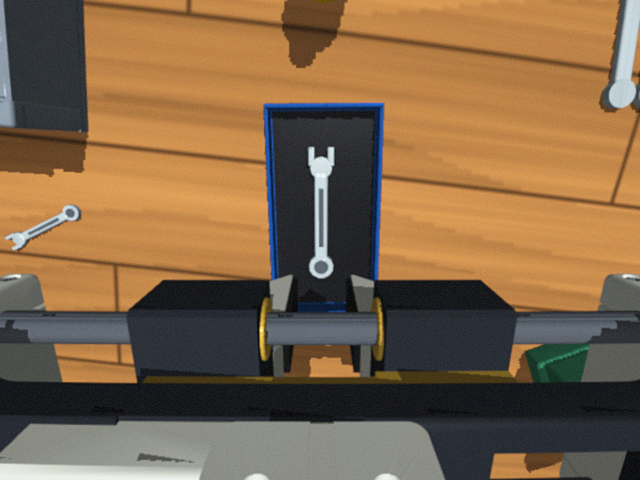

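The spanner lies flat inside the tray (320,210) and the small look-alike is untouched. Next, the roller.

```bash
python3 -c "
from h import *
delta([.641,-.040,.22],0)"

```

```text
t cm [ 21.15 -29.31   0.76] w deg [ 0.4 -0.5  6.6] rows>= 8.7
```

```bash
python3 -m handwheel '[{"tx":21.15,"ty":-29.3,"tz":0.3,"wx":0,"wy":0,"wz":6.6,"claw":0.0},{"tx":21.15,"ty":-29.3,"tz":0.3,"wx":0,"wy":0,"wz":6.6,"claw":0.0},{"tx":21.15,"ty":-29.3,"tz":0.3,"wx":0,"wy":0,"wz":6.6,"claw":0.0},{"tx":21.15,"ty":-29.3,"tz":0.3,"wx":0,"wy":0,"wz":6.6,"claw":0.0},{"tx":21.15,"ty":-29.3,"tz":0.3,"wx":0,"wy":0,"wz":6.6,"claw":0.0},{"tx":21.15,"ty":-29.3,"tz":0.3,"wx":0,"wy":0,"wz":6.6,"claw":0.0},{"tx":21.15,"ty":-29.3,"tz":0.3,"wx":0,"wy":0,"wz":6.6,"claw":0.0},{"tx":21.15,"ty":-29.3,"tz":0.3,"wx":0,"wy":0,"wz":6.6,"claw":0.0},{"tx":21.15,"ty":-29.3,"tz":0.3,"wx":0,"wy":0,"wz":6.6,"claw":0.0},{"tx":21.15,"ty":-29.3,"tz":0.3,"wx":0,"wy":0,"wz":6.6,"claw":0.0},{"tx":21.15,"ty":-29.3,"tz":0.3,"wx":0,"wy":0,"wz":6.6,"claw":0.0},{"tx":21.15,"ty":-29.3,"tz":0.3,"wx":0,"wy":0,"wz":6.6,"claw":0.0}]'; python3 look.py w6; python3 -c "
from h import *
im,_=vision.get_image('side');cv2.imwrite('pics/side6.png',im)
delta([.641,-.040,.14],0)"
```

```text
clock: 9.98
position: [0.6377, -0.0392, 0.2153]
ee_rot: [3.141, -0.002, -0.002]
force: [0.2, -0.8, 0.4]
width: 0.004
t 9.98 p [ 0.6377 -0.0392  0.2153] R [ 3.141e+00 -2.000e-03 -2.000e-03] F [ 0.2 -0.8  0.4] w 0.004 q [ 0.1   0.49 -0.18  1.56  0.09  1.11 -1.68]
t cm [ 0.35 -0.04  7.57] w deg [ 0.1  0.  -0.2] rows>= 1.8
```

View pics/side6.png

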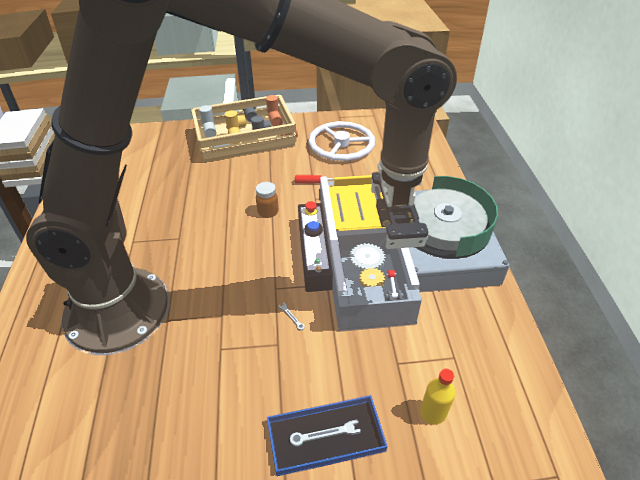

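View pics/w6.png

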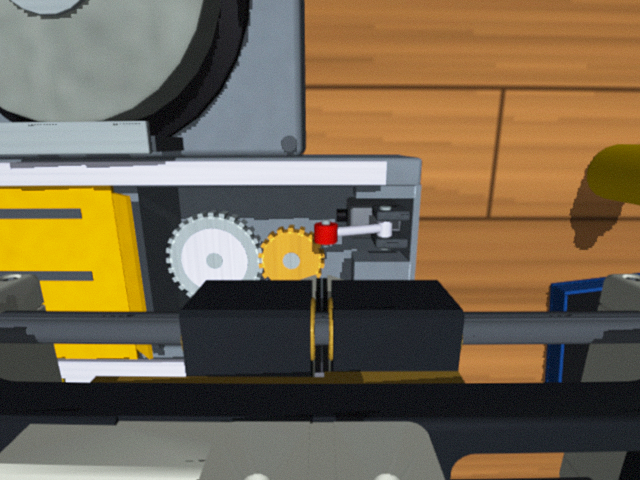

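The wrist view shows the roller at (325,233) and the side view shows the spanner flat in the tray at (325,432). Measuring the roller.

```bash
python3 -c "
from h import *
z=np.load('pics/w6.npz');tp=(z['R'],z['p'])
for uv in ([325,229],[325,233],[315,230],[336,232],[325,223],[325,243]): print(uv,at_z('wrist',uv,.107,tp).round(4),at_d('wrist',uv,z['d'],tp).round(4))
"
```

```text
[325, 229] [[ 0.6472 -0.0416  0.107 ]] [[ 0.6478 -0.0415  0.1096]]
[325, 233] [[ 0.6442 -0.0416  0.107 ]] [[ 0.6444 -0.0416  0.1079]]
[315, 230] [[ 0.6465 -0.0343  0.107 ]] [[ 0.646  -0.0342  0.1051]]
[336, 232] [[ 0.6449 -0.0496  0.107 ]] [[ 0.6444 -0.0497  0.1049]]
[325, 223] [[ 0.6517 -0.0416  0.107 ]] [[ 0.6508 -0.0416  0.103 ]]
[325, 243] [[ 0.6366 -0.0416  0.107 ]] [[ 0.6373 -0.0416  0.1096]]
```

```bash
python3 -m handwheel '[{"tx":0.45,"ty":0,"tz":3,"wx":0,"wy":0,"wz":0,"claw":0.0},{"tx":0.45,"ty":0,"tz":6,"wx":0,"wy":0,"wz":0,"claw":0.0},{"tx":0.45,"ty":0,"tz":8,"wx":0,"wy":0,"wz":0,"claw":0.0},{"tx":0.45,"ty":0,"tz":8.6,"wx":0,"wy":0,"wz":0,"claw":0.0},{"tx":0.45,"ty":0,"tz":8.6,"wx":0,"wy":0,"wz":0,"claw":0.0},{"tx":0.45,"ty":0,"tz":8.6,"wx":0,"wy":0,"wz":0,"claw":0.0},{"tx":0.45,"ty":0,"tz":8.6,"wx":0,"wy":0,"wz":0,"claw":0.0}]';python3 look.py w7; python3 -c "
from h import *
delta([.643,-.040,.107],0)"
```

```text
clock: 10.67
position: [0.6436, -0.0388, 0.1318]
ee_rot: [3.142, -0.002, 0.004]
force: [0.5, 0.7, -0.7]
width: 0.003
t 10.67 p [ 0.6436 -0.0388  0.1318] R [ 3.142e+00 -2.000e-03  4.000e-03] F [ 0.5  0.7 -0.7] w 0.003 q [ 0.09  0.57 -0.17  1.63  0.12  0.94 -1.69]
t cm [-0.08  0.14  2.48] w deg [ 0.  -0.2 -0.1] rows>= 0.6
```

View pics/w7.png

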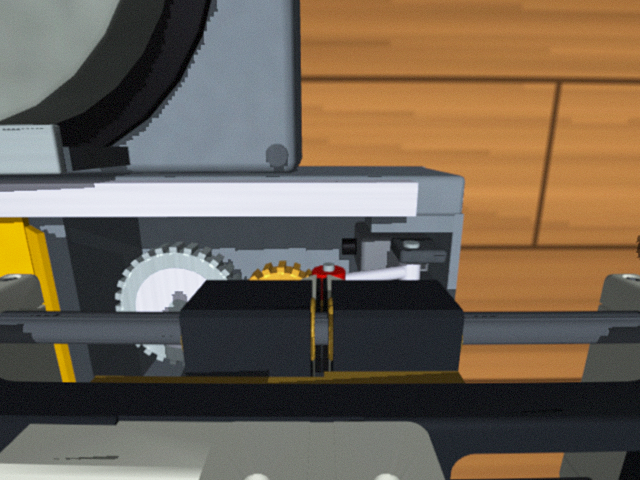

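The roller (328,272) sits just ahead of the fingertips, in line. Pressing.

```bash
python3 -m handwheel '[{"tx":0,"ty":0.1,"tz":0.7,"wx":0,"wy":0,"wz":0,"claw":0.0},{"tx":0,"ty":0.1,"tz":1.4,"wx":0,"wy":0,"wz":0,"claw":0.0},{"tx":0,"ty":0.1,"tz":2.0,"wx":0,"wy":0,"wz":0,"claw":0.0},{"tx":0,"ty":0.1,"tz":2.4,"wx":0,"wy":0,"wz":0,"claw":0.0},{"tx":0,"ty":0.1,"tz":2.5,"wx":0,"wy":0,"wz":0,"claw":0.0},{"tx":0,"ty":0.1,"tz":2.5,"wx":0,"wy":0,"wz":0,"claw":0.0},{"tx":0,"ty":0.1,"tz":2.5,"wx":0,"wy":0,"wz":0,"claw":0.0},{"tx":0,"ty":0.1,"tz":2.5,"wx":0,"wy":0,"wz":0,"claw":0.0}]';python3 look.py w8; python3 -c "
from h import *
im,_=vision.get_image('side');cv2.imwrite('pics/side8.png',cv2.resize(im[150:350,280:480],None,fx=3,fy=3))"
```

```text
clock: 11.38
position: [0.6429, -0.0392, 0.1052]
ee_rot: [-3.142, 0.001, -0.001]
force: [2.0, -0.6, 3.2]
width: 0.007
t 11.38 p [ 0.6429 -0.0392  0.1052] R [-3.142e+00  1.000e-03 -1.000e-03] F [ 2.  -0.6  3.2] w 0.007 q [ 0.09  0.6  -0.17  1.66  0.12  0.89 -1.7 ]
```

View pics/side8.png

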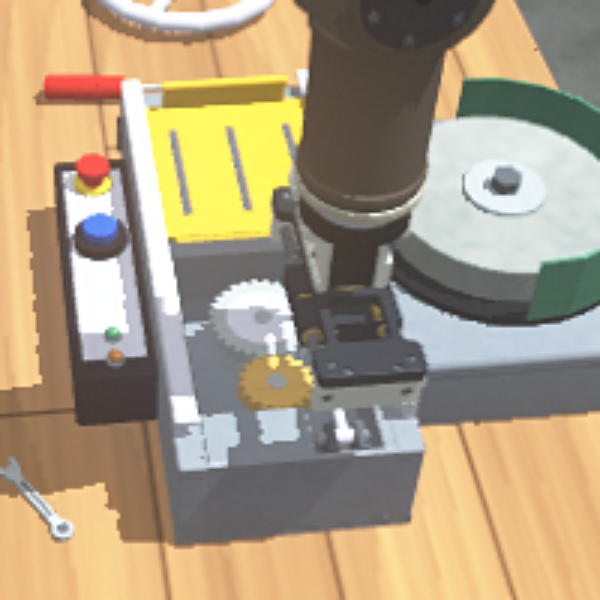

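View pics/w8.png

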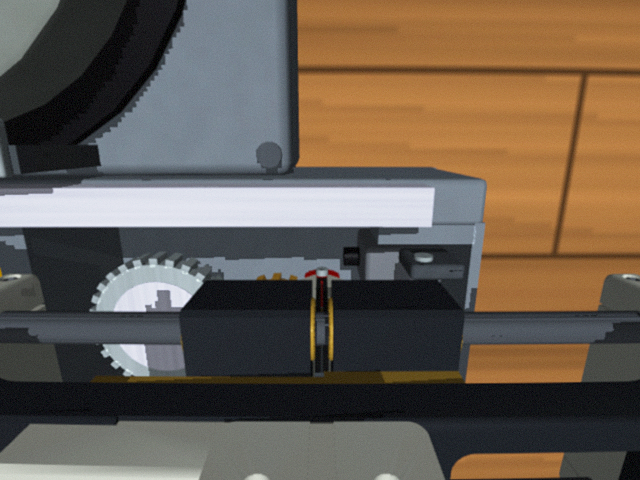

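The wrist reads +3.2 N with the tip at 91 mm, so the roller is about 17 mm down, beyond the 11 mm click. Letting it spring back.

```bash
python3 -m handwheel '[{"tx":0,"ty":0,"tz":0.1,"wx":0,"wy":0,"wz":0,"claw":0.0},{"tx":0,"ty":0,"tz":0.1,"wx":0,"wy":0,"wz":0,"claw":0.0},{"tx":0,"ty":0,"tz":-1,"wx":0,"wy":0,"wz":0,"claw":0.0},{"tx":0,"ty":0,"tz":-2,"wx":0,"wy":0,"wz":0,"claw":0.0},{"tx":0,"ty":0,"tz":-4,"wx":0,"wy":0,"wz":0,"claw":0.0},{"tx":0,"ty":0,"tz":-8,"wx":0,"wy":0,"wz":0,"claw":0.0},{"tx":-3,"ty":0,"tz":-11,"wx":0,"wy":0,"wz":0,"claw":0.0},{"tx":-6,"ty":-3,"tz":-11,"wx":0,"wy":0,"wz":0,"claw":0.0},{"tx":-6,"ty":-3,"tz":-11,"wx":0,"wy":0,"wz":0,"claw":0.0},{"tx":-6,"ty":-3,"tz":-11,"wx":0,"wy":0,"wz":0,"claw":0.0}]';python3 look.py w9
```

```text
clock: 12.32
position: [0.5808, -0.0072, 0.2163]
ee_rot: [-3.141, -0.004, 0.0]
force: [0.8, -0.9, -0.4]
width: -0.002
t 12.32 p [ 0.5808 -0.0072  0.2163] R [-3.141 -0.004  0.   ] F [ 0.8 -0.9 -0.4] w -0.002 q [ 0.07  0.4  -0.2   1.7   0.09  1.05 -1.73]
```

View pics/w9.png

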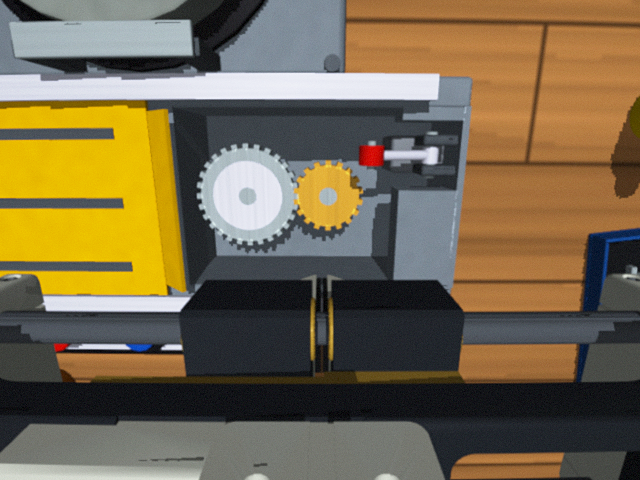

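The spanner is gone from the gears and the roller has sprung back up at (371,155). Next, move above and behind the guard lip with the tool turned.

```bash
python3 -c "
from h import *
z=np.load('pics/w9.npz');tp=(z['R'],z['p'])
print(at_z('wrist',[371,155],.107,tp).round(4), at_d('wrist',[371,155],z['d'],tp).round(4))
delta([.607,.25,.26],90)"
```

```text
[[ 0.6431 -0.041   0.107 ]] [[ 0.6432 -0.0409  0.1078]]
t cm [  2.54 -25.86  -4.42] w deg [  0.    0.  -89.9] rows>= 12.6
```

```bash
python3 -m handwheel '[{"tx":2.5,"ty":-25.8,"tz":-4.4,"wx":0,"wy":0,"wz":-90,"claw":0.3},{"tx":2.5,"ty":-25.8,"tz":-4.4,"wx":0,"wy":0,"wz":-90,"claw":0.3},{"tx":2.5,"ty":-25.8,"tz":-4.4,"wx":0,"wy":0,"wz":-90,"claw":0.3},{"tx":2.5,"ty":-25.8,"tz":-4.4,"wx":0,"wy":0,"wz":-90,"claw":0.3},{"tx":2.5,"ty":-25.8,"tz":-4.4,"wx":0,"wy":0,"wz":-90,"claw":0.3},{"tx":2.5,"ty":-25.8,"tz":-4.4,"wx":0,"wy":0,"wz":-90,"claw":0.3},{"tx":2.5,"ty":-25.8,"tz":-4.4,"wx":0,"wy":0,"wz":-90,"claw":0.3},{"tx":2.5,"ty":-25.8,"tz":-4.4,"wx":0,"wy":0,"wz":-90,"claw":0.3},{"tx":2.5,"ty":-25.8,"tz":-4.4,"wx":0,"wy":0,"wz":-90,"claw":0.3},{"tx":2.5,"ty":-25.8,"tz":-4.4,"wx":0,"wy":0,"wz":-90,"claw":0.3},{"tx":2.5,"ty":-25.8,"tz":-4.4,"wx":0,"wy":0,"wz":-90,"claw":0.3},{"tx":2.5,"ty":-25.8,"tz":-4.4,"wx":0,"wy":0,"wz":-90,"claw":0.3}]'
python3 -m handwheel '[{"tx":0,"ty":0,"tz":0,"wx":0,"wy":0,"wz":-4,"claw":0.3},{"tx":0,"ty":0,"tz":0,"wx":0,"wy":0,"wz":-4,"claw":0.3},{"tx":0,"ty":0,"tz":0,"wx":0,"wy":0,"wz":-4,"claw":0.3}]';python3 look.py w10; python3 -c "
from h import *
delta([.607,.25,.26],90)"
```

```text
clock: 13.37
position: [0.6085, 0.2477, 0.2582]
ee_rot: [-2.294, -2.146, 0.003]
force: [-0.5, 0.7, 0.3]
width: 0.297
clock: 13.62
position: [0.6083, 0.2478, 0.2583]
ee_rot: [-2.227, -2.215, 0.002]
force: [0.4, -0.2, 0.7]
width: 0.3
t 13.62 p [0.6083 0.2478 0.2583] R [-2.227e+00 -2.215e+00  2.000e-03] F [ 0.4 -0.2  0.7] w 0.3 q [-0.1   0.55 -0.59  1.42  0.31  1.27 -0.72]
t cm [ 0.19 -0.12 -0.16] w deg [-0.   0.  -0.3] rows>= 0.1
```

View pics/w10.png

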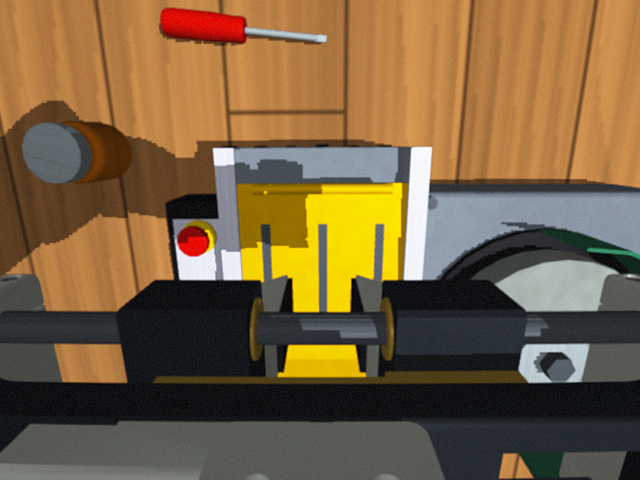

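The wrist shows the lip at rows 184–192, columns 250–393, with the rails at x≈225 and 420.

```bash
python3 -c "
from h import *
z=np.load('pics/w10.npz');tp=(z['R'],z['p'])
for v in range(178,202,2): print(v,at_d('wrist',[[275,v],[375,v]],z['d'],tp).round(4).tolist())
print(at_z('wrist',[[250,190],[393,190]],.122,tp).round(4))
for u in (225,420): print(at_d('wrist',[[u,170],[u,220]],z['d'],tp).round(4).tolist())
delta([.607,.315,.2],90)"
```

```text
178 [[0.5673, 0.2904, 0.0906], [0.6541, 0.29, 0.091]]
180 [[0.5672, 0.2886, 0.0901], [0.6541, 0.2883, 0.0916]]
182 [[0.5672, 0.287, 0.0911], [0.6543, 0.2865, 0.0908]]
184 [[0.5713, 0.2887, 0.1226], [0.6494, 0.2884, 0.1239]]
186 [[0.5714, 0.2872, 0.1238], [0.6494, 0.2869, 0.1247]]
188 [[0.5714, 0.2857, 0.1243], [0.6491, 0.2856, 0.1264]]
190 [[0.5715, 0.2843, 0.1256], [0.6493, 0.284, 0.1258]]
192 [[0.5715, 0.2828, 0.126], [0.6495, 0.2823, 0.1246]]
194 [[0.5677, 0.2774, 0.0973], [0.6534, 0.2772, 0.0988]]
196 [[0.5678, 0.2758, 0.0986], [0.6534, 0.2755, 0.0994]]
198 [[0.5677, 0.2741, 0.0988], [0.6534, 0.2738, 0.0995]]
200 [[0.5678, 0.2726, 0.1], [0.6536, 0.272, 0.0988]]
[[0.5513 0.284  0.122 ]
 [0.6641 0.2834 0.122 ]]
[[0.5287, 0.2987, 0.1072], [0.5256, 0.2569, 0.1072]]
[[0.6885, 0.2978, 0.1068], [0.6914, 0.2559, 0.1064]]
t cm [ 6.7  -0.15  5.84] w deg [-0.   0.  -0.3] rows>= 2.1
```

```bash
python3 -m handwheel '[{"tx":4,"ty":0,"tz":0,"wx":0,"wy":0,"wz":0,"claw":0.3},{"tx":6.7,"ty":-0.1,"tz":2,"wx":0,"wy":0,"wz":0,"claw":0.3},{"tx":6.7,"ty":-0.1,"tz":5,"wx":0,"wy":0,"wz":0,"claw":0.3},{"tx":6.7,"ty":-0.1,"tz":9,"wx":0,"wy":0,"wz":0,"claw":0.3},{"tx":6.7,"ty":-0.1,"tz":12,"wx":0,"wy":0,"wz":0,"claw":0.3},{"tx":6.7,"ty":-0.1,"tz":13.7,"wx":0,"wy":0,"wz":0,"claw":0.3},{"tx":6.7,"ty":-0.1,"tz":14.1,"wx":0,"wy":0,"wz":0,"claw":0.3},{"tx":6.7,"ty":-0.1,"tz":14.1,"wx":0,"wy":0,"wz":0,"claw":0.3},{"tx":6.7,"ty":-0.1,"tz":14.1,"wx":0,"wy":0,"wz":0,"claw":0.3},{"tx":6.7,"ty":-0.1,"tz":14.1,"wx":0,"wy":0,"wz":0,"claw":0.3}]';python3 -c "
from h import *
state()
im,_=vision.get_image('side');cv2.imwrite('pics/side11.png',cv2.resize(im[130:330,280:480],None,fx=3,fy=3))
delta([.607,.115,.117],90)"
```

```text
clock: 14.5
position: [0.6079, 0.3165, 0.1199]
ee_rot: [2.224, 2.218, 0.005]
force: [0.1, -0.4, 0.2]
width: 0.299
t 14.5 p [0.6079 0.3165 0.1199] R [2.224 2.218 0.005] F [ 0.1 -0.4  0.2] w 0.299 q [-0.23  0.7  -0.55  1.51  0.4   1.04 -0.87]
t cm [-20.14  -0.04   0.26] w deg [ 0.1 -0.1 -0.1] rows>= 4.8
```

View pics/side11.png

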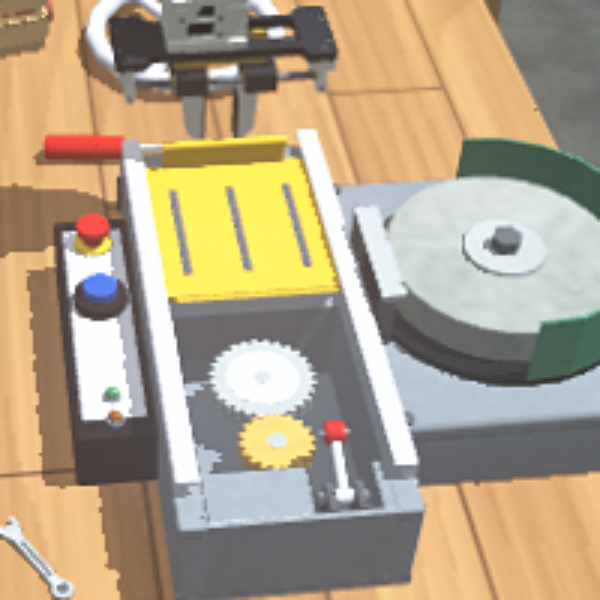

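The fingers stand behind the lip, tips between bead top and case top. Pushing the guard.

```bash
python3 -m handwheel '[{"tx":-0.8,"ty":0,"tz":0.2,"wx":0,"wy":0,"wz":0,"claw":0.3},{"tx":-1.6,"ty":0,"tz":0.2,"wx":0,"wy":0,"wz":0,"claw":0.3},{"tx":-2.4,"ty":0,"tz":0.2,"wx":0,"wy":0,"wz":0,"claw":0.3},{"tx":-3.4,"ty":0,"tz":0.2,"wx":0,"wy":0,"wz":0,"claw":0.3},{"tx":-4.6,"ty":0,"tz":0.2,"wx":0,"wy":0,"wz":0,"claw":0.3},{"tx":-6,"ty":0,"tz":0.2,"wx":0,"wy":0,"wz":0,"claw":0.3},{"tx":-7.4,"ty":0,"tz":0.2,"wx":0,"wy":0,"wz":0,"claw":0.3},{"tx":-8.8,"ty":0,"tz":0.2,"wx":0,"wy":0,"wz":0,"claw":0.3},{"tx":-10.2,"ty":0,"tz":0.2,"wx":0,"wy":0,"wz":0,"claw":0.3},{"tx":-11.4,"ty":0,"tz":0.2,"wx":0,"wy":0,"wz":0,"claw":0.3},{"tx":-12.4,"ty":0,"tz":0.2,"wx":0,"wy":0,"wz":0,"claw":0.3},{"tx":-13.2,"ty":0,"tz":0.2,"wx":0,"wy":0,"wz":0,"claw":0.3}]';python3 -c "
from h import *
state()
im,_=vision.get_image('side');cv2.imwrite('pics/side12.png',cv2.resize(im[130:330,280:480],None,fx=3,fy=3))"
```

```text
clock: 15.55
position: [0.6069, 0.183, 0.1165]
ee_rot: [-2.224, -2.219, -0.002]
force: [0.3, 5.4, 2.3]
width: 0.299
t 15.55 p [0.6069 0.183  0.1165] R [-2.224e+00 -2.219e+00 -2.000e-03] F [0.3 5.4 2.3] w 0.299 q [-0.01  0.64 -0.56  1.65  0.39  0.97 -0.71]
```

View pics/side12.png

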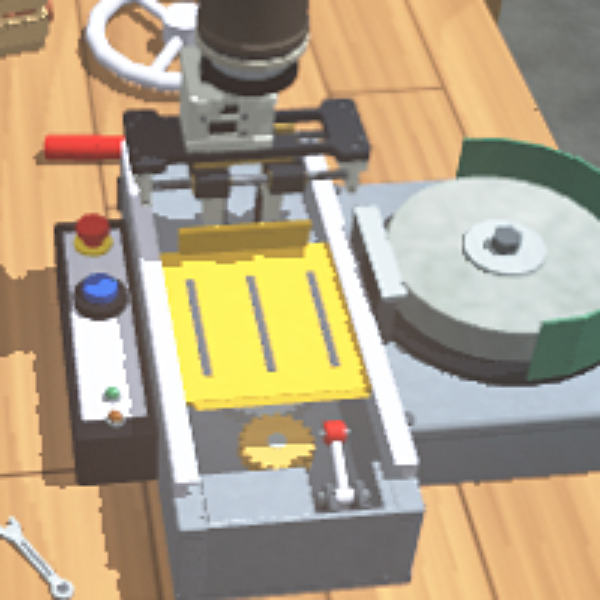

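The guard slides at 5 N. Continuing.

```bash
python3 -m handwheel '[{"tx":-0.8,"ty":0,"tz":0,"wx":0,"wy":0,"wz":0,"claw":0.3},{"tx":-1.6,"ty":0,"tz":0,"wx":0,"wy":0,"wz":0,"claw":0.3},{"tx":-2.4,"ty":0,"tz":0,"wx":0,"wy":0,"wz":0,"claw":0.3},{"tx":-3.1,"ty":0,"tz":0,"wx":0,"wy":0,"wz":0,"claw":0.3},{"tx":-3.8,"ty":0,"tz":0,"wx":0,"wy":0,"wz":0,"claw":0.3},{"tx":-4.4,"ty":0,"tz":0,"wx":0,"wy":0,"wz":0,"claw":0.3},{"tx":-4.9,"ty":0,"tz":0,"wx":0,"wy":0,"wz":0,"claw":0.3},{"tx":-5.3,"ty":0,"tz":0,"wx":0,"wy":0,"wz":0,"claw":0.3},{"tx":-5.6,"ty":0,"tz":0,"wx":0,"wy":0,"wz":0,"claw":0.3},{"tx":-5.8,"ty":0,"tz":0,"wx":0,"wy":0,"wz":0,"claw":0.3},{"tx":-6.0,"ty":0,"tz":0,"wx":0,"wy":0,"wz":0,"claw":0.3},{"tx":-6.0,"ty":0,"tz":0,"wx":0,"wy":0,"wz":0,"claw":0.3}]';python3 -c "
from h import *
im,_=vision.get_image('side');cv2.imwrite('pics/side13.png',cv2.resize(im[130:330,280:480],None,fx=3,fy=3))
state()"
```

```text
clock: 16.6
position: [0.6069, 0.1283, 0.1164]
ee_rot: [-2.218, -2.221, -0.009]
force: [3.8, 15.5, -2.1]
width: 0.294
t 16.65 p [0.6069 0.1283 0.1164] R [-2.218 -2.221 -0.009] F [ 3.  15.4 -2.9] w 0.296 q [ 0.09  0.62 -0.57  1.69  0.39  0.95 -0.63]
```

View pics/side13.png

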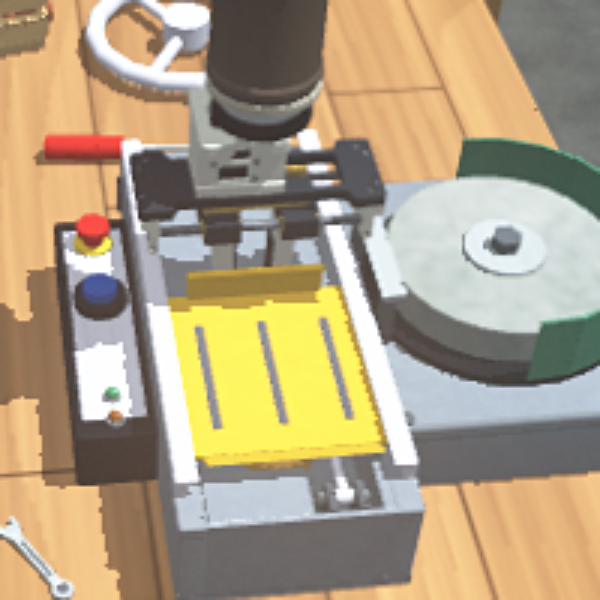

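The guard is meeting the roller (15 N), with about 15 mm left. Continuing slowly.

```bash
python3 -m handwheel '[{"tx":-0.2,"ty":0,"tz":0,"wx":0,"wy":0,"wz":0,"claw":0.3},{"tx":-0.4,"ty":0,"tz":0,"wx":0,"wy":0,"wz":0,"claw":0.3},{"tx":-0.6,"ty":0,"tz":0,"wx":0,"wy":0,"wz":0,"claw":0.3},{"tx":-0.7,"ty":0,"tz":0,"wx":0,"wy":0,"wz":0,"claw":0.3},{"tx":-0.8,"ty":0,"tz":0,"wx":0,"wy":0,"wz":0,"claw":0.3},{"tx":-0.8,"ty":0,"tz":0,"wx":0,"wy":0,"wz":0,"claw":0.3}]'
```

```text
clock: 17.15
position: [0.6068, 0.1279, 0.1168]
ee_rot: [-2.208, -2.222, -0.022]
force: [5.3, 34.2, -11.0]
width: 0.303
```

34 N with no motion means something is blocking. I back off and look.

```bash
python3 -m handwheel '[{"tx":0.9,"ty":0,"tz":0,"wx":0,"wy":0,"wz":0,"claw":0.3},{"tx":1.2,"ty":0,"tz":0,"wx":0,"wy":0,"wz":0,"claw":0.3},{"tx":1.2,"ty":0,"tz":0,"wx":0,"wy":0,"wz":0,"claw":0.3}]'; python3 look.py w14; python3 - <<'E'
from h import *
im,d=vision.get_image('top');cv2.imwrite('pics/top14.png',cv2.resize(im[80:280,170:400],None,fx=3,fy=3))
P0=np.load('pics/P.npy')
print('rest block'); 
for u in range(240,302,10): print(u,[P0[v,u].round(3).tolist() for v in (133,138,142,147,151)])
E
```

```text
clock: 17.4
position: [0.6059, 0.1284, 0.1155]
ee_rot: [-2.221, -2.22, 0.001]
force: [-1.2, 6.9, -2.0]
width: 0.296
t 17.4 p [0.6059 0.1284 0.1155] R [-2.221e+00 -2.220e+00  1.000e-03] F [-1.2  6.9 -2. ] w 0.296 q [ 0.08  0.62 -0.56  1.69  0.39  0.95 -0.63]
rest block
240 [[0.737, 0.194, 0.081], [0.726, 0.194, 0.079], [0.719, 0.194, 0.075], [0.708, 0.195, 0.073], [0.691, 0.189, 0.107]]
250 [[0.729, 0.169, 0.108], [0.715, 0.167, 0.123], [0.706, 0.167, 0.124], [0.702, 0.169, 0.1], [0.691, 0.168, 0.109]]
260 [[0.728, 0.147, 0.114], [0.714, 0.146, 0.127], [0.706, 0.146, 0.126], [0.707, 0.15, 0.08], [0.692, 0.148, 0.105]]
270 [[0.728, 0.126, 0.114], [0.715, 0.125, 0.124], [0.707, 0.125, 0.123], [0.706, 0.128, 0.085], [0.692, 0.127, 0.104]]
280 [[0.728, 0.105, 0.113], [0.715, 0.105, 0.124], [0.706, 0.105, 0.124], [0.707, 0.107, 0.079], [0.692, 0.105, 0.109]]
290 [[0.728, 0.084, 0.114], [0.715, 0.084, 0.125], [0.706, 0.084, 0.126], [0.709, 0.086, 0.072], [0.692, 0.084, 0.105]]
300 [[0.737, 0.064, 0.083], [0.727, 0.064, 0.081], [0.719, 0.064, 0.077], [0.709, 0.064, 0.074], [0.693, 0.063, 0.102]]
```

View pics/top14.png

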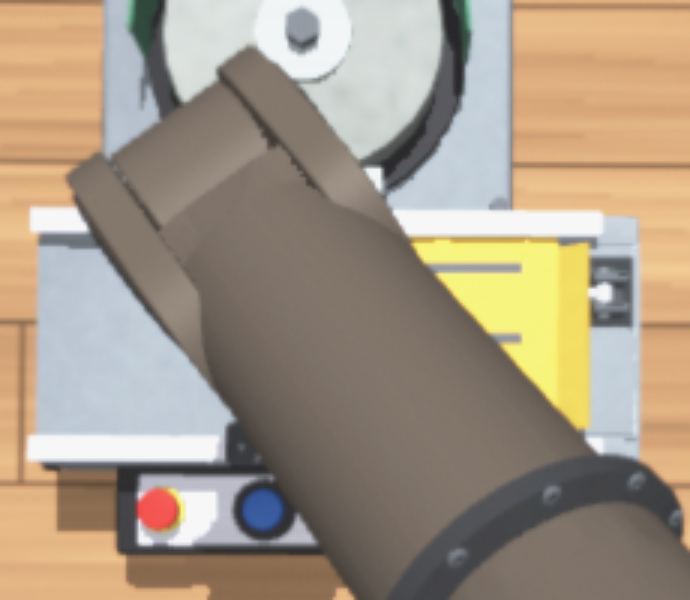

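View pics/w14.png

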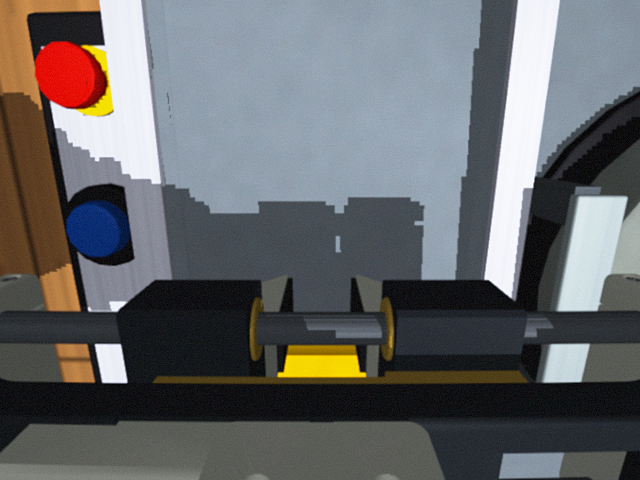

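```bash
python3 - <<'E'
from h import *
c1=lambda x,y:[175+(x+.5)/3.7-.5,140+(y+.5)/3.7-.5]
c2=lambda x,y:[170+(x+.5)/3-.5,80+(y+.5)/3-.5]
a=at_z('top',[c1(374,190),c1(375,130)],.098); b=at_z('top',[c2(558,300),c2(559,270)],.098)
print('fold',a.round(4),b.round(4))
a=at_z('top',[c1(408,190)],.114); b=at_z('top',[c2(589,300)],.114); print('tip',a.round(4),b.round(4))
z=np.load('pics/w14.npz');tp=(z['R'],z['p']); print(at_d('wrist',[[325,350],[325,360]],z['d'],tp))
delta([.607,.148,.24],90)
E
```

```text
fold [[0.6087 0.1147 0.098 ]
 [0.6433 0.1143 0.098 ]] [[ 0.6335 -0.0553  0.098 ]
 [ 0.6549 -0.056   0.098 ]]
tip [[0.6063 0.0945 0.114 ]] [[ 0.6307 -0.0751  0.114 ]]
[[0.60660803 0.1144432  0.12603792]
 [0.60691179 0.09103318 0.0983489 ]]
t cm [  1.97   0.1  -12.44] w deg [-0.1 -0.1 -0.1] rows>= 3.0
```

```bash
python3 -m handwheel '[{"tx":1,"ty":0,"tz":0,"wx":0,"wy":0,"wz":0,"claw":0.3},{"tx":2,"ty":0,"tz":-2,"wx":0,"wy":0,"wz":0,"claw":0.3},{"tx":2,"ty":0,"tz":-5,"wx":0,"wy":0,"wz":0,"claw":0.3},{"tx":2,"ty":0,"tz":-9,"wx":0,"wy":0,"wz":0,"claw":0.3},{"tx":2,"ty":0,"tz":-12.5,"wx":0,"wy":0,"wz":0,"claw":0.3}]'; python3 -c "
from h import *
delta([.55,0.04,.27],0)"
```

```text
clock: 17.92
position: [0.6062, 0.1464, 0.2423]
ee_rot: [2.224, 2.218, -0.004]
force: [1.0, -0.8, 0.7]
width: 0.299
t cm [-10.66  -5.6   -2.75] w deg [ 0.   0.1 89.8] rows>= 12.5
```

```bash
python3 -m handwheel '[{"tx":-10.6,"ty":-5.6,"tz":-2.7,"wx":0,"wy":0,"wz":90,"claw":0.3},{"tx":-10.6,"ty":-5.6,"tz":-2.7,"wx":0,"wy":0,"wz":90,"claw":0.3},{"tx":-10.6,"ty":-5.6,"tz":-2.7,"wx":0,"wy":0,"wz":90,"claw":0.3},{"tx":-10.6,"ty":-5.6,"tz":-2.7,"wx":0,"wy":0,"wz":90,"claw":0.3},{"tx":-10.6,"ty":-5.6,"tz":-2.7,"wx":0,"wy":0,"wz":90,"claw":0.3},{"tx":-10.6,"ty":-5.6,"tz":-2.7,"wx":0,"wy":0,"wz":90,"claw":0.3},{"tx":-10.6,"ty":-5.6,"tz":-2.7,"wx":0,"wy":0,"wz":90,"claw":0.3},{"tx":-10.6,"ty":-5.6,"tz":-2.7,"wx":0,"wy":0,"wz":90,"claw":0.3},{"tx":-10.6,"ty":-5.6,"tz":-2.7,"wx":0,"wy":0,"wz":90,"claw":0.3},{"tx":-10.6,"ty":-5.6,"tz":-2.7,"wx":0,"wy":0,"wz":90,"claw":0.3},{"tx":-10.6,"ty":-5.6,"tz":-2.7,"wx":0,"wy":0,"wz":90,"claw":0.3},{"tx":-10.6,"ty":-5.6,"tz":-2.7,"wx":0,"wy":0,"wz":90,"claw":0.3}]'; python3 look.py w15; python3 -c "
from h import *
im,_=vision.get_image('side');cv2.imwrite('pics/side15.png',cv2.resize(im[170:330,310:440],None,fx=4,fy=3.7,interpolation=cv2.INTER_CUBIC))"
```

```text
clock: 18.92
position: [0.5501, 0.0403, 0.2678]
ee_rot: [3.139, 0.096, -0.002]
force: [0.6, -0.1, -0.6]
width: 0.299
t 18.92 p [0.5501 0.0403 0.2678] R [ 3.139e+00  9.600e-02 -2.000e-03] F [ 0.6 -0.1 -0.6] w 0.299 q [ 0.07  0.32 -0.32  1.69  0.11  1.15 -1.79]
```

View pics/w15.png

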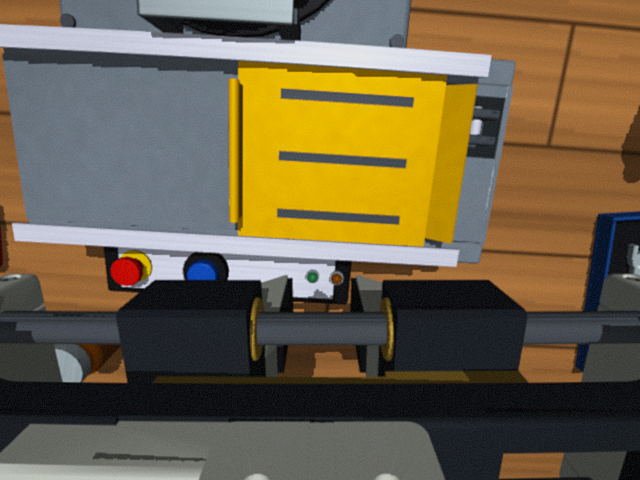

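View pics/side15.png

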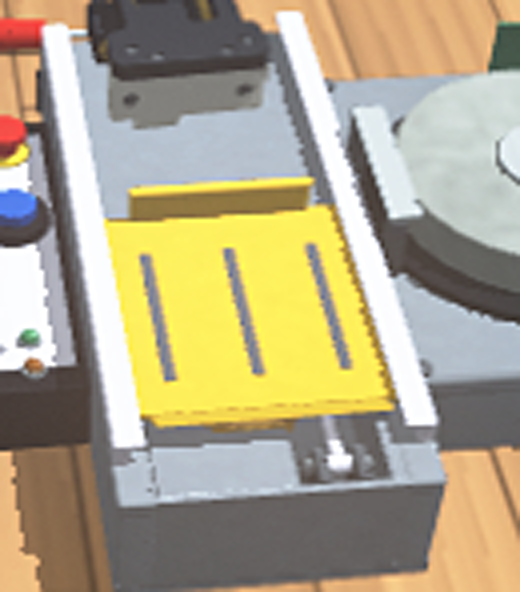

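```bash
python3 - <<'E'
from h import *
z=np.load('pics/w9.npz');tp=(z['R'],z['p'])
for u in range(360,480,6): print(u,at_d('wrist',[[u,230],[u,250]],z['d'],tp).round(3).tolist())
z=np.load('pics/w15.npz');tp=(z['R'],z['p'])
print('now')
for u in range(410,520,5): print(u,at_d('wrist',[[u,170],[u,225]],z['d'],tp).round(3).tolist())
for u in range(222,250,3): print(u,at_d('wrist',[[u,170]],z['d'],tp).round(4).tolist())
E
```

```text
360 [[0.567, -0.045, 0.013], [0.546, -0.046, 0.012]]
366 [[0.567, -0.052, 0.013], [0.546, -0.052, 0.014]]
372 [[0.567, -0.057, 0.014], [0.546, -0.058, 0.014]]
378 [[0.567, -0.064, 0.012], [0.546, -0.064, 0.013]]
384 [[0.567, -0.07, 0.012], [0.546, -0.071, 0.012]]
390 [[0.58, -0.065, 0.066], [0.563, -0.065, 0.071]]
396 [[0.586, -0.065, 0.09], [0.57, -0.066, 0.092]]
402 [[0.586, -0.07, 0.091], [0.569, -0.071, 0.091]]
408 [[0.586, -0.075, 0.09], [0.569, -0.076, 0.09]]
414 [[0.586, -0.079, 0.091], [0.57, -0.08, 0.091]]
420 [[0.586, -0.084, 0.09], [0.57, -0.085, 0.091]]
426 [[0.586, -0.088, 0.091], [0.569, -0.09, 0.09]]
432 [[0.586, -0.093, 0.091], [0.57, -0.094, 0.091]]
438 [[0.586, -0.098, 0.091], [0.569, -0.099, 0.091]]
444 [[0.586, -0.103, 0.09], [0.569, -0.104, 0.09]]
450 [[0.586, -0.107, 0.09], [0.57, -0.109, 0.091]]
456 [[0.586, -0.112, 0.091], [0.543, -0.149, 0.0]]
462 [[0.564, -0.154, 0.0], [0.543, -0.155, 0.002]]
468 [[0.564, -0.16, 0.0], [0.543, -0.162, 0.001]]
474 [[0.565, -0.166, 0.001], [0.542, -0.169, -0.0]]
now
410 [[0.602, -0.033, 0.099], [0.554, -0.04, 0.099]]
415 [[0.60
[... 689 characters left out ...]
0.092], [0.556, -0.107, 0.091]]
485 [[0.606, -0.102, 0.091], [0.556, -0.112, 0.091]]
490 [[0.607, -0.107, 0.091], [0.539, -0.162, 0.001]]
495 [[0.607, -0.111, 0.091], [0.539, -0.168, -0.0]]
500 [[0.604, -0.162, -0.001], [0.54, -0.174, 0.0]]
505 [[0.604, -0.167, 0.001], [0.54, -0.18, -0.001]]
510 [[0.604, -0.173, 0.0], [0.541, -0.185, 0.001]]
515 [[0.605, -0.179, 0.0], [0.541, -0.192, 0.0]]
222 [[0.5917, 0.1319, 0.0902]]
225 [[0.5919, 0.1292, 0.0903]]
228 [[0.5921, 0.1263, 0.0913]]
231 [[0.5952, 0.1153, 0.1256]]
234 [[0.5953, 0.1129, 0.1256]]
237 [[0.5954, 0.1108, 0.1244]]
240 [[0.5941, 0.112, 0.1081]]
243 [[0.5935, 0.1115, 0.0983]]
246 [[0.5936, 0.109, 0.0979]]
249 [[0.5939, 0.1061, 0.0993]]
```

The opening's -y edge is at y=-0.065, the guard's fold is at -0.055 and the bead at about 0.1145. It moved 170 mm before stopping, and the start range (165 to 190 mm) fits either home or about 10 mm short. To tell, I push again with closed fingers and the other orientation, and read the moments.

```bash
python3 -c "
from h import *
P=np.load('pics/w9.npz');tp=(P['R'],P['p'])
print([ (u,at_d('wrist',[[u,155],[u,165]],P['d'],tp).round(3).tolist()) for u in range(395,465,8)])
delta([.607,.17,.20],0)"
```

```text
[(395, [[0.643, -0.06, 0.097], [0.634, -0.067, 0.063]]), (403, [[0.643, -0.066, 0.096], [0.634, -0.074, 0.062]]), (411, [[0.643, -0.072, 0.092], [0.634, -0.08, 0.062]]), (419, [[0.643, -0.079, 0.091], [0.635, -0.081, 0.083]]), (427, [[0.643, -0.086, 0.087], [0.636, -0.085, 0.091]]), (435, [[0.643, -0.091, 0.088], [0.636, -0.091, 0.09]]), (443, [[0.642, -0.108, 0.056], [0.636, -0.098, 0.09]]), (451, [[0.643, -0.109, 0.073], [0.636, -0.103, 0.092]]), (459, [[0.643, -0.109, 0.089], [0.636, -0.109, 0.091]])]
t cm [  6.53 -12.55   6.76] w deg [0.1 0.  3.7] rows>= 3.8
```

```bash
python3 -m handwheel '[{"tx":2,"ty":-4,"tz":0,"wx":0,"wy":0,"wz":2,"claw":0.0},{"tx":4,"ty":-8,"tz":2,"wx":0,"wy":0,"wz":3.7,"claw":0.0},{"tx":6,"ty":-11,"tz":5,"wx":0,"wy":0,"wz":3.7,"claw":0.0},{"tx":6.5,"ty":-13,"tz":8,"wx":0,"wy":0,"wz":3.7,"claw":0.0},{"tx":6.5,"ty":-13,"tz":11,"wx":0,"wy":0,"wz":3.7,"claw":0.0},{"tx":6.5,"ty":-13,"tz":14,"wx":0,"wy":0,"wz":3.7,"claw":0.0},{"tx":6.5,"ty":-13,"tz":15,"wx":0,"wy":0,"wz":3.7,"claw":0.0},{"tx":6.5,"ty":-13,"tz":15,"wx":0,"wy":0,"wz":3.7,"claw":0.0},{"tx":6.5,"ty":-13,"tz":15,"wx":0,"wy":0,"wz":3.7,"claw":0.0}]'
python3 -m handwheel '[{"tx":0,"ty":0.7,"tz":0,"wx":0,"wy":0,"wz":0,"claw":0.0},{"tx":0,"ty":1.4,"tz":0,"wx":0,"wy":0,"wz":0,"claw":0.0},{"tx":0,"ty":1.9,"tz":0,"wx":0,"wy":0,"wz":0,"claw":0.0},{"tx":0,"ty":2.4,"tz":0,"wx":0,"wy":0,"wz":0,"claw":0.0},{"tx":0,"ty":2.8,"tz":0,"wx":0,"wy":0,"wz":0,"claw":0.0},{"tx":0,"ty":2.8,"tz":0,"wx":0,"wy":0,"wz":0,"claw":0.0}]'
python3 -c "
from h import *
state(); print(sensors.observe()['ft_torque'])"
```

```text
clock: 19.77
position: [0.6068, 0.1751, 0.1187]
ee_rot: [3.141, 0.008, 0.0]
force: [-0.0, -0.5, 0.7]
width: 0.006
clock: 20.27
position: [0.6068, 0.1463, 0.1183]
ee_rot: [3.141, 0.005, 0.001]
force: [0.2, -0.3, 0.5]
width: 0.002
t 20.27 p [0.6068 0.1463 0.1183] R [3.141e+00 5.000e-03 1.000e-03] F [ 0.2 -0.3  0.5] w 0.002 q [-0.12  0.57 -0.3   1.69  0.21  0.91 -2.07]
[ 0.01718178 -0.01732449 -0.05083893]
```

```bash
python3 -m handwheel '[{"tx":0,"ty":0.4,"tz":0,"wx":0,"wy":0,"wz":0,"claw":0.0},{"tx":0,"ty":0.8,"tz":0,"wx":0,"wy":0,"wz":0,"claw":0.0},{"tx":0,"ty":1.1,"tz":0,"wx":0,"wy":0,"wz":0,"claw":0.0},{"tx":0,"ty":1.4,"tz":0,"wx":0,"wy":0,"wz":0,"claw":0.0},{"tx":0,"ty":1.4,"tz":0,"wx":0,"wy":0,"wz":0,"claw":0.0}]'
python3 -c "
from h import *
print(sensors.observe()['ft_torque'])"
python3 -m handwheel '[{"tx":0,"ty":0.2,"tz":0,"wx":0,"wy":0,"wz":0,"claw":0.0},{"tx":0,"ty":0.4,"tz":0,"wx":0,"wy":0,"wz":0,"claw":0.0},{"tx":0,"ty":0.6,"tz":0,"wx":0,"wy":0,"wz":0,"claw":0.0},{"tx":0,"ty":0.6,"tz":0,"wx":0,"wy":0,"wz":0,"claw":0.0}]'
python3 -c "
from h import *
print(sensors.observe()['ft_torque'])"
```

```text
clock: 20.68
position: [0.6065, 0.1347, 0.1179]
ee_rot: [-3.14, -0.008, -0.0]
force: [-0.0, 3.1, -0.5]
width: 0.006
[ 0.67185404 -0.02292928 -0.02396681]
clock: 21.02
position: [0.6064, 0.1344, 0.1182]
ee_rot: [-3.134, -0.014, -0.002]
force: [0.7, 17.5, -5.9]
width: 0.005
[ 3.67508494e+00 -2.62339291e-01 -2.21815314e-03]
```

The contact lever arm (0.21 m) matches a fingertip-on-lip push, and the guard stands at the same place. One firmer push will confirm whether this is the hard stop.

```bash
python3 -m handwheel '[{"tx":0,"ty":0.3,"tz":0,"wx":0,"wy":0,"wz":0,"claw":0.0},{"tx":0,"ty":0.6,"tz":0,"wx":0,"wy":0,"wz":0,"claw":0.0},{"tx":0,"ty":0.8,"tz":0,"wx":0,"wy":0,"wz":0,"claw":0.0},{"tx":0,"ty":0.8,"tz":0,"wx":0,"wy":0,"wz":0,"claw":0.0}]'
python3 -c "
from h import *
print(sensors.observe()['ft_torque'])
im,_=vision.get_image('top');cv2.imwrite('pics/top16.png',cv2.resize(im[80:280,170:400],None,fx=3,fy=3))
im,_=vision.get_image('side');cv2.imwrite('pics/side16.png',cv2.resize(im[130:330,280:480],None,fx=3,fy=3,interpolation=cv2.INTER_CUBIC))
"
```

```text
clock: 21.35
position: [0.6063, 0.134, 0.1184]
ee_rot: [-3.125, -0.023, -0.005]
force: [2.6, 35.6, -11.3]
width: 0.005
[ 7.64025982e+00 -5.68834268e-01  1.45692497e-03]
```

View pics/side16.png

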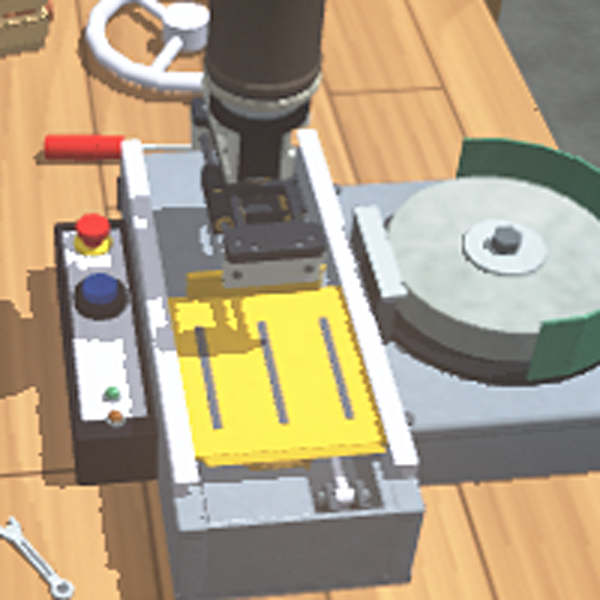

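View pics/top16.png

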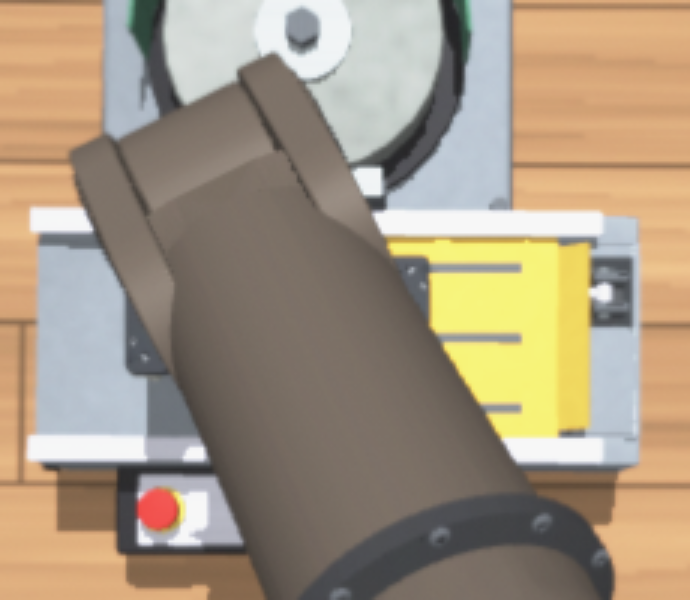

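Same position at 35 N, so three pushes in two orientations agree that this is the guard's hard stop. Backing off; the reset button comes from picture w15 at (202,270).

```bash
python3 -m handwheel '[{"tx":0,"ty":-1.4,"tz":0,"wx":0,"wy":0,"wz":0,"claw":0.0},{"tx":0,"ty":-3,"tz":0,"wx":0,"wy":0,"wz":0,"claw":0.0},{"tx":0,"ty":-3,"tz":-3,"wx":0,"wy":0,"wz":0,"claw":0.0},{"tx":0,"ty":-3,"tz":-7,"wx":0,"wy":0,"wz":0,"claw":0.0},{"tx":0,"ty":-3,"tz":-11,"wx":0,"wy":0,"wz":0,"claw":0.0},{"tx":0,"ty":-3,"tz":-11,"wx":0,"wy":0,"wz":0,"claw":0.0}]'; python3 - <<'E'
from h import *
z=np.load('pics/w15.npz');tp=(z['R'],z['p'])
for uv in ([202,270],[195,270],[210,270],[202,264],[202,276],[128,268]): print(uv,at_d('wrist',uv,z['d'],tp).round(4))
z=np.load('pics/w14.npz');tp=(z['R'],z['p'])
im=cv2.imread('pics/w14.png').astype(int); m=(im[...,0]>im[...,2]+60)&(im[...,0]>80); ys,xs=np.nonzero(m[150:300,40:160]); print(xs.min()+40,xs.max()+40,ys.min()+150,ys.max()+150)
uv=[[(xs.min()+xs.max())/2+40,(ys.min()+ys.max())/2+150]]
print(at_d('wrist',uv,z['d'],tp).round(4),at_z('wrist',uv,.078,tp).round(4))
state(); delta([.486,.157,.18],0)
E
```

```text
clock: 21.95
position: [0.61, 0.1515, 0.2362]
ee_rot: [-3.138, -0.007, -0.018]
force: [1.8, 1.4, 1.1]
width: 0.009
[202, 270] [[0.4927 0.1548 0.0825]]
[195, 270] [[0.4921 0.1618 0.0821]]
[210, 270] [[0.4927 0.1473 0.0812]]
[202, 264] [[0.4992 0.1544 0.0832]]
[202, 276] [[0.4867 0.1547 0.0833]]
[128, 268] [[0.4914 0.2264 0.0856]]
67 119 202 256
[[0.4877 0.1562 0.0835]] [[0.484  0.1549 0.078 ]]
t 21.95 p [0.61   0.1515 0.2362] R [-3.138 -0.007 -0.018] F [1.8 1.4 1.1] w 0.009 q [-0.11  0.46 -0.33  1.56  0.16  1.13 -2.03]
t cm [-12.46  -0.59   5.48] w deg [-0.2 -0.7  0.3] rows>= 3.3
```

```bash
python3 -m handwheel '[{"tx":-4,"ty":-0.5,"tz":0,"wx":0,"wy":0,"wz":0,"claw":0.0},{"tx":-8,"ty":-0.5,"tz":1,"wx":0,"wy":0,"wz":0,"claw":0.0},{"tx":-12,"ty":-0.5,"tz":4,"wx":0,"wy":0,"wz":0,"claw":0.0},{"tx":-12.1,"ty":-0.5,"tz":7,"wx":0,"wy":0,"wz":0,"claw":0.0},{"tx":-12.1,"ty":-0.5,"tz":10,"wx":0,"wy":0,"wz":0,"claw":0.0},{"tx":-12.1,"ty":-0.5,"tz":10,"wx":0,"wy":0,"wz":0,"claw":0.0},{"tx":-12.1,"ty":-0.5,"tz":10,"wx":0,"wy":0,"wz":0,"claw":0.0},{"tx":-12.1,"ty":-0.5,"tz":10,"wx":0,"wy":0,"wz":0,"claw":0.0}]'; python3 look.py w17; python3 - <<'E'
from h import *
z=np.load('pics/w17.npz')
im,_=vision.get_image('top');cv2.imwrite('pics/top17.png',cv2.resize(im[80:280,170:400],None,fx=3,fy=3))
im,_=vision.get_image('side');cv2.imwrite('pics/side17.png',cv2.resize(im[130:330,280:480],None,fx=3,fy=3,interpolation=cv2.INTER_CUBIC))
delta([.487,.156,.096],0)
E
```

```text
clock: 22.62
position: [0.4867, 0.1548, 0.1292]
ee_rot: [-3.141, -0.007, -0.002]
force: [-0.3, 0.5, -0.1]
width: 0.002
t 22.62 p [0.4867 0.1548 0.1292] R [-3.141e+00 -7.000e-03 -2.000e-03] F [-0.3  0.5 -0.1] w 0.002 q [-0.15  0.41 -0.35  1.96  0.19  0.8  -2.16]
t cm [ 0.   -0.11  3.35] w deg [-0.1 -0.2  0.2] rows>= 0.8
```

View pics/side17.png

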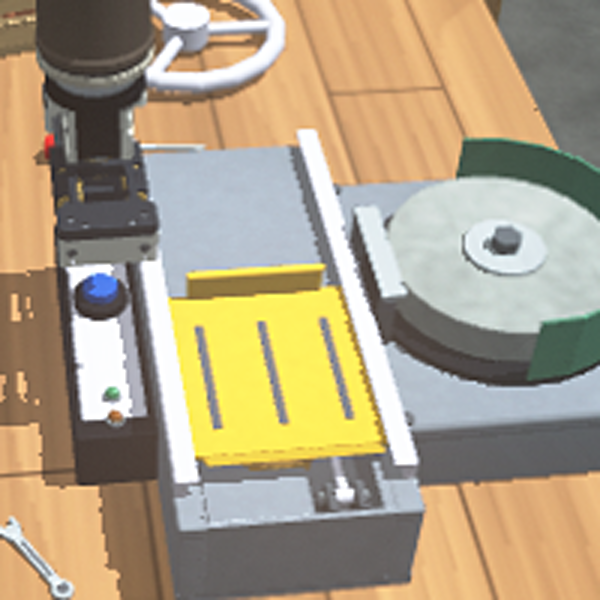

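View pics/w17.png

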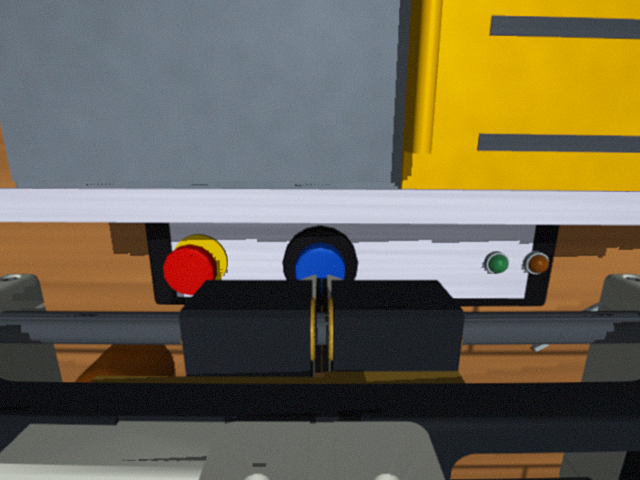

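View pics/top17.png

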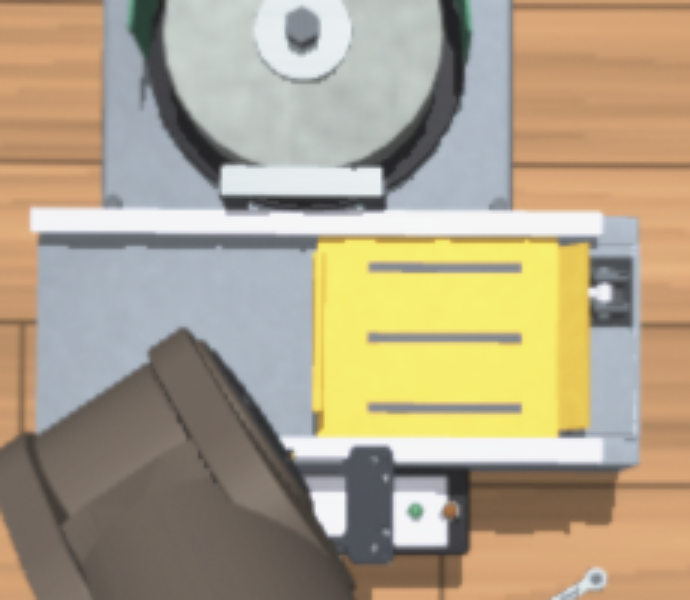

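The guard stays put (bead at top-crop x≈318). The blue button (322,262) is right under the fingertips. Pressing.

```bash
python3 -m handwheel '[{"tx":0,"ty":0,"tz":1.2,"wx":0,"wy":0,"wz":0,"claw":0.0},{"tx":0,"ty":0,"tz":2.3,"wx":0,"wy":0,"wz":0,"claw":0.0},{"tx":0,"ty":0,"tz":3,"wx":0,"wy":0,"wz":0,"claw":0.0},{"tx":0,"ty":0,"tz":3.5,"wx":0,"wy":0,"wz":0,"claw":0.0},{"tx":0,"ty":0,"tz":3.9,"wx":0,"wy":0,"wz":0,"claw":0.0},{"tx":0,"ty":0,"tz":4.1,"wx":0,"wy":0,"wz":0,"claw":0.0},{"tx":0,"ty":0,"tz":4.1,"wx":0,"wy":0,"wz":0,"claw":0.0},{"tx":0,"ty":0,"tz":4.1,"wx":0,"wy":0,"wz":0,"claw":0.0}]'
```

```text
clock: 23.43
position: [0.4857, 0.1544, 0.0896]
ee_rot: [3.141, 0.007, 0.002]
force: [-10.3, -5.4, 41.2]
width: 0.002
```

Bottomed out (tip at 75.6 mm, about 7 mm below the button's rest height), and the spring limit is passed. Releasing.

```bash
python3 -m handwheel '[{"tx":0,"ty":0,"tz":-0.6,"wx":0,"wy":0,"wz":0,"claw":0.0},{"tx":0,"ty":0,"tz":-2,"wx":0,"wy":0,"wz":0,"claw":0.0},{"tx":0,"ty":0,"tz":-5,"wx":0,"wy":0,"wz":0,"claw":0.0},{"tx":0,"ty":0,"tz":-9,"wx":0,"wy":0,"wz":0,"claw":0.0},{"tx":-4,"ty":0,"tz":-13,"wx":0,"wy":0,"wz":0,"claw":0.0},{"tx":-8,"ty":0,"tz":-16,"wx":0,"wy":0,"wz":0,"claw":0.0},{"tx":-8,"ty":0,"tz":-16,"wx":0,"wy":0,"wz":0,"claw":0.0},{"tx":-8,"ty":0,"tz":-16,"wx":0,"wy":0,"wz":0,"claw":0.0},{"tx":-8,"ty":0,"tz":-16,"wx":0,"wy":0,"wz":0,"claw":0.0}]'; python3 look.py w18; python3 - <<'E'
from h import *
im,d=vision.get_image('top');cv2.imwrite('pics/top18.png',im)
im,d=vision.get_image('side');cv2.imwrite('pics/side18.png',im)
E
```

```text
clock: 24.18
position: [0.4054, 0.1542, 0.248]
ee_rot: [-3.141, -0.008, -0.004]
force: [0.8, 0.0, -0.5]
width: 0.004
t 24.18 p [0.4054 0.1542 0.248 ] R [-3.141 -0.008 -0.004] F [ 0.8  0.  -0.5] w 0.004 q [-0.12  0.15 -0.41  1.97  0.07  1.03 -2.13]
```

View pics/w18.png

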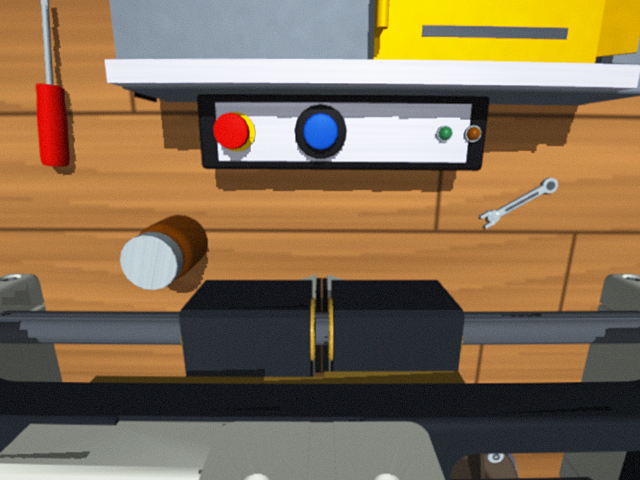

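View pics/side18.png

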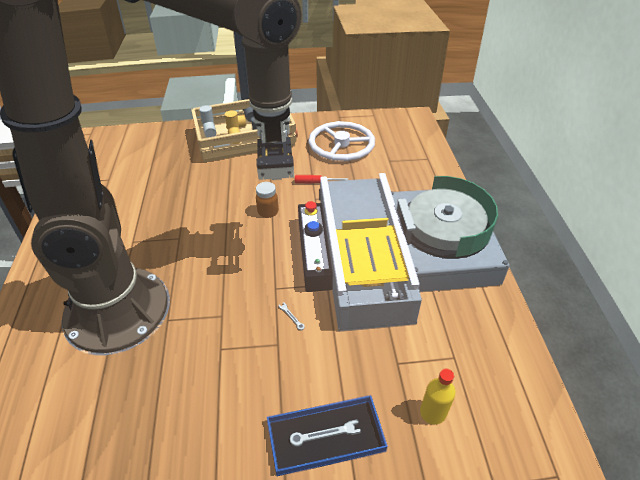

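```bash
python3 - <<'E'
from h import *
z=np.load('pics/w18.npz');tp=(z['R'],z['p'])
for u in range(290,352,4): print(u,at_d('wrist',[u,132],z['d'],tp).round(4).tolist())
for v in range(100,162,5): print(v,at_d('wrist',[320,v],z['d'],tp).round(4).tolist())
E
```

```text
290 [[0.4859, 0.1832, 0.0612]]
294 [[0.4859, 0.1796, 0.0615]]
298 [[0.4855, 0.1753, 0.0734]]
302 [[0.4855, 0.1719, 0.0722]]
306 [[0.4852, 0.168, 0.0834]]
310 [[0.4852, 0.1646, 0.0835]]
314 [[0.4853, 0.1613, 0.0819]]
318 [[0.4853, 0.158, 0.0821]]
322 [[0.4852, 0.1546, 0.0831]]
326 [[0.4853, 0.1513, 0.0829]]
330 [[0.4853, 0.148, 0.0824]]
334 [[0.4853, 0.1446, 0.0828]]
338 [[0.4857, 0.1408, 0.0729]]
342 [[0.4857, 0.1374, 0.0735]]
346 [[0.4857, 0.134, 0.0739]]
350 [[0.4861, 0.1297, 0.0623]]
100 [[0.513, 0.1565, 0.0602]]
105 [[0.5075, 0.1565, 0.0739]]
110 [[0.5036, 0.1564, 0.0728]]
115 [[0.4988, 0.1564, 0.0822]]
120 [[0.4949, 0.1564, 0.082]]
125 [[0.4908, 0.1563, 0.0837]]
130 [[0.4868, 0.1563, 0.0834]]
135 [[0.4828, 0.1563, 0.083]]
140 [[0.4788, 0.1563, 0.0833]]
145 [[0.4747, 0.1563, 0.0827]]
150 [[0.4705, 0.1563, 0.0722]]
155 [[0.4663, 0.1563, 0.0734]]
160 [[0.4615, 0.1563, 0.0602]]
```

```bash
python3 - <<'E'
from h import *
state(); print(arm.sign_off())
E
```

```text
t 24.33 p [0.4059 0.1537 0.2462] R [ 3.141e+00  6.000e-03 -1.000e-03] F [ 0.4 -0.1  0.2] w 0.002 q [-0.12  0.15 -0.41  1.97  0.07  1.03 -2.13]
the job is handed in; nothing more can be done
None
```

I carried out all four steps in the order asked and handed the job in at 24.3 s. One check, on the guard being fully home, did not fully agree.

- **Spanner:** I lifted the larger spanner off the gears and set it down in the tray, opening the gripper only after it touched the floor at about 5 N. The last side picture shows it lying flat inside. The small look-alike was left where it was.
- **Guard switch:** With the guard open, I pressed the roller about 17 mm down at 3.2 N; it clicks at 11 mm. A picture afterwards showed it back up at 108 mm.
- **Guard:** I slid it about 170 mm, to where it stopped dead. It did not move under about 35 N in either of two gripper orientations, so I took this as the hard stop. I had expected the plate to be centred over the opening. Its flat part measured about 10 mm short of that, and only its turned-up nose covers the far end.
- **Reset button:** After the guard was shut, I pressed the button right down: the fingertips went about 7 mm below its rest height and the force reached 41 N. That is more force than needed, and it went through the fingertips rather than the gripper's body. It came back up to 83 mm.

The jar and oil bottle look untouched in the last side picture, and so does the screwdriver as far as it shows. The arm was clear of everything at hand-in.

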